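# Hang up the baskets, stack the card cases and press them

### The arm

A 6-joint arm with a two-finger parallel gripper is mounted at the origin on the work surface. World frame = base frame: x ahead of the robot, y to its left, z up, the work surface at z = 0. Lengths are in m, angles in rad, forces in N, time in s.
With the tool pointing down it reaches from about 0.225 to 0.875 m from the base axis. Payload 3.4 kg.
Tool frame: the origin (TCP) lies at the very end of the fingers, on their centre line; the grasp point (between the pads) lies 19 mm behind it (manip.tcp_to_grasp is the distance from the TCP to the grasp point, in m); z points along the fingers, y is the line along which they close (so a half turn about z gives the same grasp; the last joint's range is limited). The gripper opens to 85 mm and grips with 20 to 120 N. Pads are 22 mm wide; open, the fingers measure 114 mm over their backs; the gripper's body (76 mm by 85 mm) begins 54 mm behind the grasp point. The pads swing forward as they close: fully open they stand 13 mm farther back than shut.
Start: joints at [-1.451, 0.276, 1.505, -0, 1.361, -0.121], TCP at [0.137, -0.558, 0.231] pointing down, gripper open.
Joint ranges: [-2.89, 2.89], [-0.75, 2.08], [0.22, 2.7], [-1.18, 4.32], [0.11, 2.71], [-2.7, 2.7]. Speed limits (rad/s): [2.57, 2.57, 3.14, 3.14, 3.14, 3.14].

### API

Orientations are given as a unit quaternion [w, x, y, z].
In Python, from rig import status, get_image, job, manip gives the robot as it stands.
- The arm moves only by the tool apply_moves, never from a script. Its arguments are lists of equal length, an entry for each row: "xyz": the shift along the tool's x, y, z each as a share of 0.3 m, from -1 to 1, a list of three; "rot": the turn, a rotation vector about the tool's x, y, z each as a share of 60 degrees, from -1 to 1, a list of three; "hand": the opening, from -1 (shut) to 1 (fully open). A call has 1 to 8 rows; each row shifts and turns the commanded pose from where the row before left it, along the tool's axes as they then stand; what a row does not reach is not made up. A row lasts 1/8 s, in which the tool goes at most 62.5 mm and 10.7 degrees, less where a joint would pass 70% of its speed; a pose out of reach is approached as far as the arm can. A call with a number of a shift or a turn outside -1 to 1 is refused whole. A call with a gripper value outside its range is refused whole. The fingers move at their own pace and stop on an object; "force" is the grip in N (left out, the last holds). Time passes only in rows, so rows that do not move let the fingers close. It gives the time, the measured TCP pose, the force, the opening and the grip force at its end, in the units of the state.
- status.get_state(): the state, without advancing time (a new reading comes with each control period).
- get_image(name): name is "scene" or "top" or "wrist"; returns a dict with "pixels" (384x512x3 uint8, red, green, blue), "fovy" (degrees; the focal length in pixels is half the picture's height over the tangent of half this angle, whatever the lens; pixels are square), "cx", "cy" (the principal point, pixels), "dist" ([k1, k2, p1, p2, k3] as OpenCV has them; the pictures are not rectified), "origin" and "orientation" of the camera in the world; the wrist camera has in their place "tool_from_camera" (4x4, takes a point from camera to tool coordinates, whose origin is the TCP and whose axes are the flange's). Camera axes: x right, y down, z forward; pixel columns grow to the right and rows downward; lengths in m; the calibration is good to about 2 mm. A picture is of the moment at which its call begins: read the wrist's pose just before it. There is no depth.
- job.sign_off(): hands the job in; it is judged then, once.
The state is a dict: "clock": time; "qpos": joint angles; "qd": joint speeds; "effort": joint torques, N m; "position": TCP position; "ee_rot": TCP orientation; "contact_force": force on the tool from outside, world axes, zero at the start; "moment": the same for the moment, N m; "width": finger opening in m; "gripper_force": force on a finger pad.
Only numpy, scipy, OpenCV 4.12 (cv2) and the standard library are available. Lean on these libraries where they do the work, as an engineer would, in place of code of your own. Each camera call takes 0.05 s, during which the arm holds its last target. There are 200 camera calls.

### The job

Get the foil cards ready for pressing: hang the red and the blue basket by their handles on the two hooks of the stand, one on each hook (either way round; the red one is standing on the press board), and stack all the gold card cases there are flat in one column, squarely over the yellow outline on the press board, with the metal press plate squarely on top, grip up. Leave the glue bottle and the pen cup where they are.

Things in the scene. Friction and masses are not known exactly. Their poses are not given: they have to be found in the camera images.
- basket_red: Open red basket, 80 (its x) x 110 (its y) x 70 high, about 0.2 kg, with a rigid steel handle: uprights at y = -50 and +50 mm and a straight round top bar, 9 mm thick, along y, its axis 150 above the underside; 75 mm free between rim and bar. Origin: centre of the underside, z up; a half turn looks the same. Starts on the press board.
- basket_red_handle (a point): Middle of the red basket's handle bar, on its axis, 150 above the underside.
- basket_blue: Open blue basket, 80 (its x) x 110 (its y) x 70 high, about 0.2 kg, with a rigid steel handle: uprights at y = -50 and +50 mm and a straight round top bar, 9 mm thick, along y, its axis 150 above the underside; 75 mm free between rim and bar. Origin: centre of the underside, z up; a half turn looks the same. Starts on the table.
- basket_blue_handle (a point): Middle of the blue basket's handle bar, on its axis, 150 above the underside.
- hook_stand: Fixed wooden foot 150 (its x) x 310 (its y) x 15 with two steel hooks side by side, 170 apart along y, both opening to its -x side, roughly towards the robot. Origin at the centre of the underside.
- hook_left (a point): Left hook (seen from the robot): where the middle of a hung handle bar lies, 199.5 mm above the table. x runs from the hook's open end to its post. The 10 mm thick arm runs along x under this point in a shallow V; its upturned tip, 39 mm towards the open end, tops out 20.5 mm above this point; the 14 mm thick post stands 60 mm behind and rises at most 6 mm above it.
- hook_right (a point): Right hook (seen from the robot): where the middle of a hung handle bar lies, 199.5 mm above the table. x runs from the hook's open end to its post. The 10 mm thick arm runs along x under this point in a shallow V; its upturned tip, 39 mm towards the open end, tops out 20.5 mm above this point; the 14 mm thick post stands 60 mm behind and rises at most 6 mm above it.
- press_board: Fixed black board 160 (its x) x 106 (its y) x 12 thick with a yellow rectangular outline, 110 x 64 (outer edges), at its centre, the long side along x. Origin at the centre of the underside; its top is 12 mm above.
- case1: A closed flat gold-coloured card case with a dark seam and a pale label on top: 110 (its x) x 64 (its y) x 30 high, about 0.18 kg. Origin at the centre of its underside (the face without the label), z towards the label; either face may lie up. Three to five of the five cases are on the table; a missing one has no pose (None).
- case2: A closed flat gold-coloured card case with a dark seam and a pale label on top: 110 (its x) x 64 (its y) x 30 high, about 0.18 kg. Origin at the centre of its underside (the face without the label), z towards the label; either face may lie up. Three to five of the five cases are on the table; a missing one has no pose (None).
- case3: A closed flat gold-coloured card case with a dark seam and a pale label on top: 110 (its x) x 64 (its y) x 30 high, about 0.18 kg. Origin at the centre of its underside (the face without the label), z towards the label; either face may lie up. Three to five of the five cases are on the table; a missing one has no pose (None).
- case4: A closed flat gold-coloured card case with a dark seam and a pale label on top: 110 (its x) x 64 (its y) x 30 high, about 0.18 kg. Origin at the centre of its underside (the face without the label), z towards the label; either face may lie up. Three to five of the five cases are on the table; a missing one has no pose (None).
- case5: A closed flat gold-coloured card case with a dark seam and a pale label on top: 110 (its x) x 64 (its y) x 30 high, about 0.18 kg. Origin at the centre of its underside (the face without the label), z towards the label; either face may lie up. Three to five of the five cases are on the table; a missing one has no pose (None).
- press_plate: Aluminium press plate 110 (its x) x 64 (its y) x 10 thick, about 0.4 kg, with a black grip block on top at its centre, 60 along x, 20 thick along y, from 10 to 42 mm above the underside. Origin at the centre of the underside, z up.
- glue_bottle: White glue bottle with an orange cap, 52 across, 130 high; a bystander. Origin under its centre.
- pen_cup: Green cup of pens, 76 across, 85 high, pens to 126; a bystander. Origin under its centre.
Not all that is in view belongs to the job. There is more than one size of the basket_red; the job needs the middle-sized.

How it is judged:
By the outcome, as a careful person would: the job done as asked, in the order asked, and still so for the second after the job is handed in, with the robot touching nothing.
Of case1, case2, case3, case4, case5 only 3 to 5 are there at a start; the rules pass over those that are not, and their reading is None.
At some moment in a run one of case1, case2, case3, case4, case5, press_plate may be knocked a few centimetres aside while the robot is not near it.
It also fails if it takes over 210 s, if anything falls off the work surface, if the arm or the gripper's body presses on something with over 40 N, if the wrist force passes 120 N, or if a joint passes its speed limit or range.

## Working session

There is one attempt and no reset: what is moved stays moved. The work goes in short steps, Python scripts to look and compute and a tool call to move; the robot and the scene stay as the last step left them, time stands still between calls to the robot, and variables do not carry over. Pictures are saved under pics/ and viewed, at most 16 in all, crops included, and the job is handed in when it is done.

Besides the shell and the picture viewer there is one more tool, called after "Emit:" as a command line: name --argument value ..., lists and objects as JSON in quotes. apply_moves: Moves the arm, as the interface text tells. Its arguments: {"type":"object","properties":{"xyz":{"type":"array","items":{"type":"array","items":{"type":"number","minimum":-1,"maximum":1}}},"rot":{"type":"array","items":{"type":"array","items":{"type":"number","minimum":-1,"maximum":1}}},"hand":{"type":"array","items":{"type":"number"}},"force":{"type":"number"}},"required":["xyz","rot","hand"]}

```bash
ls; mkdir -p pics; cat > h.py <<'E'
import numpy as np, cv2, json
from rig import status,get_image,job,manip
from scipy.spatial.transform import Rotation as R
def q2R(q): return R.from_quat([q[1],q[2],q[3],q[0]]).as_matrix()
def cam(name):
    s=status.get_state(); im=get_image(name)
    f=im['pixels'].shape[0]/2/np.tan(np.radians(im['fovy'])/2)
    K=np.array([[f,0,im['cx']],[0,f,im['cy']],[0,0,1]])
    if name=='wrist':
        T=np.array(im['tool_from_camera']); Rt=q2R(s['ee_rot'])
        Rc=Rt@T[:3,:3]; o=np.array(s['position'])+Rt@T[:3,3]
    else: Rc=q2R(im['orientation']); o=np.array(im['origin'])
    return dict(px=np.array(im['pixels']),K=K,d=np.array(im['dist'],float),R=Rc,o=o)
def rays(c,uv):
    p=cv2.undistortPoints(np.array(uv,float).reshape(-1,1,2),c['K'],c['d']).reshape(-1,2)
    r=np.c_[p,np.ones(len(p))]@c['R'].T
    return r
def plane(c,uv,z):
    r=rays(c,uv); return c['o']+r*((z-c['o'][2])/r[:,2])[:,None]
def proj(c,P):
    P=(np.array(P,float).reshape(-1,3)-c['o'])@c['R']
    return cv2.projectPoints(P,np.zeros(3),np.zeros(3),c['K'],c['d'])[0].reshape(-1,2)
def tri(c1,u1,c2,u2):
    a=rays(c1,[u1])[0];b=rays(c2,[u2])[0]
    A=np.c_[a,-b];t=np.linalg.lstsq(A,c2['o']-c1['o'],rcond=None)[0]
    p=c1['o']+a*t[0];q=c2['o']+b*t[1];return (p+q)/2,np.linalg.norm(p-q)
def save(c,n,crop=None,k=1):
    p=c['px']
    if crop: x0,y0,x1,y1=crop;p=p[y0:y1,x0:x1]
    p=cv2.resize(p,None,fx=k,fy=k,interpolation=cv2.INTER_CUBIC)
    cv2.imwrite('pics/'+n,p[:,:,::-1])
E
python3 - <<'E'
from h import *
import pickle
for n in('top','scene'):
    c=cam(n);save(c,n+'0.png',k=1.5);pickle.dump(c,open(n+'0.pkl','wb'));print(n,c['o'],c['R'].round(3).tolist(),c['K'][0,0],c['d'])
print(status.get_state(),manip.tcp_to_grasp)
E
```

```text
pics
top [ 0.42085311 -0.03551548  1.23394363] [[-0.012, -0.998, 0.069], [-1.0, 0.012, -0.011], [0.011, -0.07, -0.998]] 364.30689353013884 [-0.09892612  0.          0.          0.          0.        ]
scene [ 0.94414571 -0.44833859  1.10024048] [[0.686, 0.604, -0.407], [0.728, -0.58, 0.366], [-0.015, -0.547, -0.837]] 370.96657910859716 [-0.12433114  0.          0.          0.          0.        ]
{'clock': 0.1, 'qpos': array([-1.45097507e+00,  2.76536625e-01,  1.50600847e+00,  1.81240001e-05,
        1.36071471e+00, -1.21018674e-01]), 'qd': array([ 6.29600014e-04, -7.43722495e-04, -7.11875719e-04, -5.52995895e-04,
        4.80424915e-04, -3.08168562e-06]), 'effort': array([ 7.05063812e-04, -4.17700124e+01, -2.46406263e+01, -2.03965074e-04,
        5.84721740e-03,  4.69510852e-06]), 'position': array([ 0.1370815 , -0.55793125,  0.23052267]), 'ee_rot': array([-8.33570096e-04,  9.92758156e-01,  1.20127216e-01,  9.36025163e-06]), 'contact_force': array([0.33920595, 0.33304766, 0.73692751]), 'moment': array([ 0.00065358, -0.01148355, -0.08761065]), 'gripper_force': 0.0, 'width': 0.08538806474572903} 0.0187
```

View pics/top0.png

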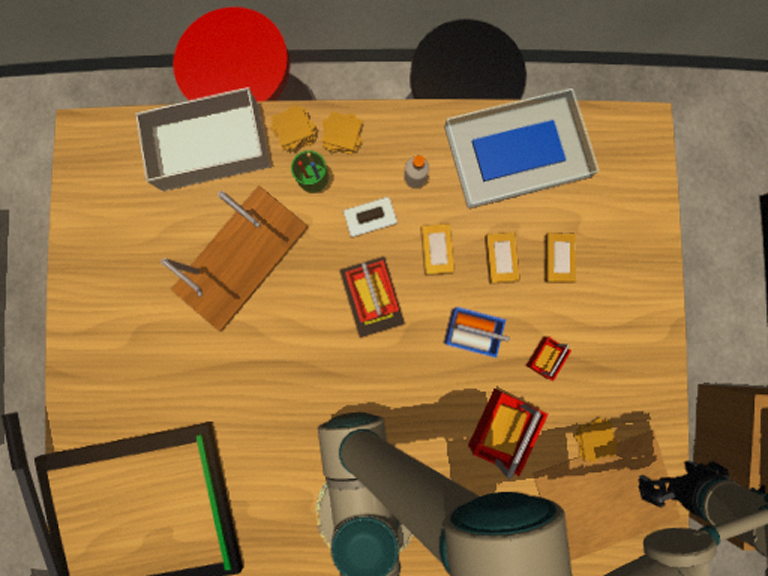

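View pics/scene0.png

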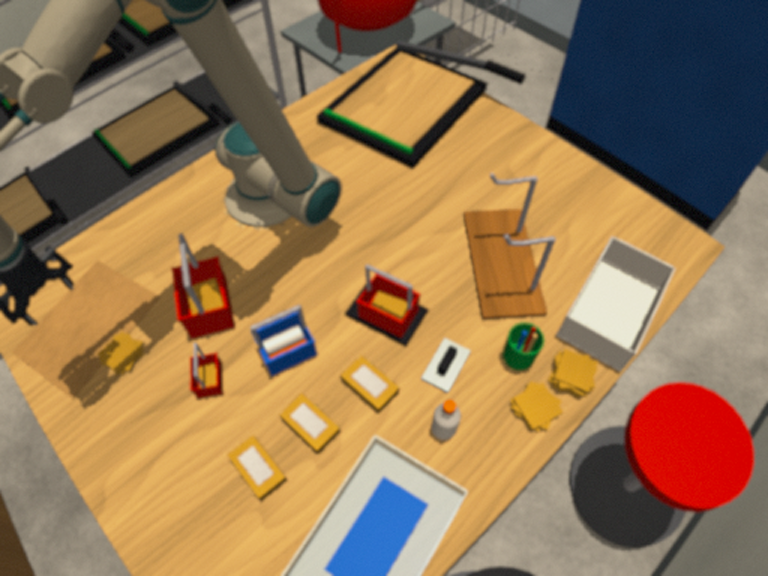

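The top view (in its 1.5x pixels) shows three gold cases at (437,250), (502,258) and (561,257), and the plate at (371,217). The blue basket is at (476,332) and the stand at (240,258).

There are three red baskets: (372,297) on the black board, a small one at (549,358) and a large one at (508,432). The one on the board fits as the middle-sized basket standing on the press board. I'll confirm that in one crop and measure at the same time.

```bash
cat >> h.py <<'E'
def mask(c,name):
    h=cv2.cvtColor(c['px'],cv2.COLOR_RGB2HSV);H,S,V=[h[...,i].astype(int) for i in range(3)]
    m={'gold':(H>=17)&(H<=26)&(S>185)&(V>100),'red':((H<6)|(H>174))&(S>170)&(V>60),'blue':(H>105)&(H<125)&(S>130)&(V>50),
       'pale':(S<45)&(V>165),'dark':(V<60)&(S<140)}[name]
    return m.astype(np.uint8)*255
def blobs(m,amin=60,close=3):
    if close: m=cv2.morphologyEx(m,cv2.MORPH_CLOSE,np.ones((close,close)))
    cs=cv2.findContours(m,cv2.RETR_EXTERNAL,cv2.CHAIN_APPROX_NONE)[0]
    return [k for k in cs if cv2.contourArea(k)>amin]
def rect(c,k,z):
    w=plane(c,k.reshape(-1,2),z)[:,:2]
    (x,y),(a,b),t=cv2.minAreaRect((w*1000).astype(np.float32))
    if a<b: a,b,t=b,a,t+90
    return round(x),round(y),round(a),round(b),round((t+90)%180-90,1)
E
python3 - <<'E'
from h import *
import pickle
c=pickle.load(open('top0.pkl','rb'));s=pickle.load(open('scene0.pkl','rb'))
for n,z in(('gold',.03),('red',.07),('blue',.07),('pale',.01)):
    for nm,q in(('top',c),('scene',s)):
        for k in blobs(mask(q,n)):
            u=k.reshape(-1,2).mean(0).round().tolist();print(n,nm,u,rect(q,k,z))
for p in((291,150),(291,167),(240,144),(160,150),(160,185),(150,180),(100,100)): print(p,cv2.cvtColor(c['px'],cv2.COLOR_RGB2HSV)[p[1],p[0]])
a=cv2.resize(c['px'][115:325,90:400],(800,542),interpolation=cv2.INTER_CUBIC);cv2.imwrite('pics/c1.png',a[:,:,::-1])
a=cv2.resize(s['px'][100:340,110:400],(725,600),interpolation=cv2.INTER_CUBIC);cv2.imwrite('pics/c2.png',a[:,:,::-1])
E
```

```text
gold top [397.0, 297.0] (146, -507, 90, 75, -89.0)
gold top [337.0, 287.0] (188, -306, 96, 67, -22.5)
gold top [365.0, 239.0] (343, -402, 51, 35, -28.5)
gold top [243.0, 196.0] (487, 1, 74, 24, 17.9)
gold top [253.0, 193.0] (500, -33, 72, 22, 17.7)
gold top [374.0, 171.0] (568, -442, 109, 62, -2.2)
gold top [335.0, 171.0] (568, -306, 110, 69, 4.1)
gold top [291.0, 166.0] (588, -162, 111, 65, 4.2)
gold top [228.0, 88.0] (858, 50, 96, 89, -4.6)
gold top [196.0, 85.0] (869, 159, 105, 92, 29.8)
gold scene [171.0, 312.0] (571, -444, 113, 62, -2.5)
gold scene [206.0, 281.0] (571, -311, 110, 64, 4.7)
gold scene [357.0, 271.0] (865, 43, 90, 87, 86.6)
gold scene [138.0, 249.0] (343, -404, 48, 32, -33.8)
gold scene [246.0, 255.0] (592, -167, 111, 66, 4.4)
gold scene [382.0, 249.0] (873, 155, 97, 91, -62.5)
gold scene [81.0, 235.0] (167, -519, 90, 82, 19.5)
gold scene [260.0, 202.0] (484, -3, 78, 42, 16.2)
gold scene [139.0, 196.0] (179, -288, 82, 47, -11.7)
red top [354.0, 295.0] (164, -351, 142, 17, -24.4)
red top [333.0, 285.0] (196, -287, 145, 101, -25.1)
red top [366.0, 238.0] (345, -393, 
[... 1419 characters left out ...]
)
pale scene [188.0, 225.0] (376, -230, 87, 30, 75.4)
pale scene [409.0, 202.0] (833, 389, 216, 155, -78.2)
pale scene [457.0, 228.0] (1062, 418, 731, 215, 89.7)
pale scene [503.0, 124.0] (919, 1007, 125, 51, 85.9)
pale scene [21.0, 100.0] (-658, -417, 141, 112, -1.4)
pale scene [49.0, 83.0] (-656, -251, 199, 138, -87.9)
pale scene [347.0, 65.0] (222, 809, 220, 126, 1.6)
pale scene [346.0, 34.0] (78, 998, 218, 146, -68.0)
pale scene [188.0, 9.0] (-675, 569, 140, 75, -23.5)
pale scene [200.0, 3.0] (-666, 640, 137, 84, 42.9)
(291, 150) [ 20 204 206]
(291, 167) [ 16  51 213]
(240, 144) [ 16 110  67]
(160, 150) [ 14 195 173]
(160, 185) [ 14 199 156]
(150, 180) [ 14 201 166]
(100, 100) [18 85 84]
```

View pics/c1.png

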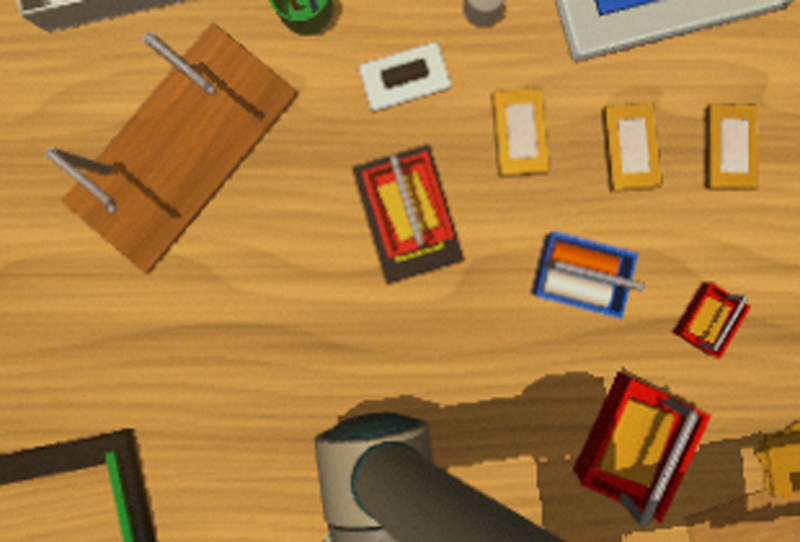

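View pics/c2.png

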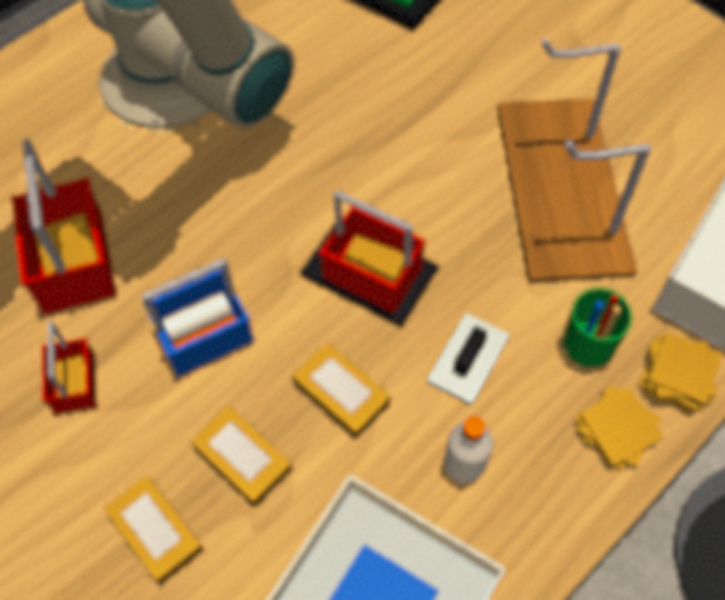

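Views `c1` and `c2` confirm it: the red basket on the black board (crop 1 at (405,210), crop 2 at (370,260)) is about 113 mm long, which makes it the middle-sized one. The large one (145 mm) and the small one (78 mm) stand on the table. In crop 2 the hook tips are at (548,45) and (570,148), and the post tops are at (615,50) and (647,150).

```bash
python3 - <<'E'
from h import *
import pickle
c=pickle.load(open('top0.pkl','rb'));s=pickle.load(open('scene0.pkl','rb'))
T=lambda u,v:(90+u*310/800,115+v*210/542); S=lambda u,v:(110+.4*u,100+.4*v)
for n,a,b in(('tipL',(113,211),(548,45)),('postL',(49,152),(616,50)),('tipR',(212,91),(570,148)),('postR',(149,38),(647,150)),
 ('redh1',(394,156),(338,197)),('redh2',(418,246),(411,233)),('bl1',(554,266),(148,298)),('bl2',(642,287),(225,268))):
    p,e=tri(c,T(*a),s,S(*b));print(n,(p*1000).round(),round(e*1000,1))
# stand foot corners
w=plane(c,[T(*q) for q in((212,25),(298,94),(150,272),(63,200))],.015);print((w*1000).round())
w=plane(s,[S(*q) for q in((499,103),(531,279),(634,273))],.015);print((w*1000).round())
# board corners
w=plane(c,[T(*q) for q in((386,283),(464,262),(431,146),(354,166))],.012);print((w*1000).round())
w=plane(s,[S(*q) for q in((302,270),(402,323),(437,265))],.012);print((w*1000).round())
E
```

```text
tipL [483. 310. 203.] 7.5
postL [548. 386. 191.] 2.0
tipR [614. 199. 204.] 3.5
postR [678. 274. 193.] 3.7
redh1 [512. -37. 245.] 75.4
redh2 [475.   4.  70.] 96.0
bl1 [ 391. -236.   98.] 96.6
bl2 [ 422. -240.  208.] 91.4
[[737. 241.  15.]
 [642. 127.  15.]
 [411. 320.  15.]
 [506. 438.  15.]]
[[415. 326.  15.]
 [650. 128.  15.]
 [742. 236.  15.]]
[[394.  13.  12.]
 [420. -88.  12.]
 [572. -47.  12.]
 [547.  54.  12.]]
[[425. -84.  12.]
 [576. -42.  12.]
 [546.  54.  12.]]
```

```bash
cat >> h.py <<'E'
def Rdown(a): # tool x at world angle a (deg), z down
    a=np.radians(a);return np.array([[np.cos(a),np.sin(a),0],[np.sin(a),-np.cos(a),0],[0,0,-1.]])
def plan(*targets,hand=None):
    """targets (x,y,z mm, yaw deg): prints rows in tool shares"""
    s=status.get_state();p=np.array(s['position'])*1000;Rc=q2R(s['ee_rot'])
    for x,y,z,a in targets:
        t=np.array([x,y,z]);rv=R.from_matrix(Rc.T@Rdown(a)).as_rotvec(degrees=True)
        n=int(max(1,np.ceil(np.linalg.norm(t-p)/58),np.ceil(np.linalg.norm(rv)/10)))
        X=[];W=[]
        for i in range(n):
            X.append([round(float(v),3) for v in Rc.T@(t-p)/(n-i)/300]);w=np.round(rv/n/60,3)
            p=p+Rc@np.array(X[-1])*300
            Rc=Rc@R.from_rotvec(w*60,degrees=True).as_matrix();W.append(w.tolist())
        print(n,'xyz',X,'rot',W)
def st():
    s=status.get_state();Rc=q2R(s['ee_rot']);print('t',round(s['clock'],1),(s['position']*1000).round(1),'yaw',np.degrees(np.arctan2(Rc[1,0],Rc[0,0])).round(1),'w',round(s['width']*1000,1),s['contact_force'].round(1))
E
python3 - <<'E'
from h import *
import pickle
c=pickle.load(open('top0.pkl','rb'));s=pickle.load(open('scene0.pkl','rb'))
T=lambda u,v:(90+u*310/800,115+v*210/542); S=lambda u,v:(110+.4*u,100+.4*v)
for n,a,b in(('redh1',(394,156),(411,233)),('redh2',(418,246),(338,197)),('bl1',(554,266),(225,268)),('bl2',(642,287),(148,298))):
    p,e=tri(c,T(*a),s,S(*b));print(n,(p*1000).round(),round(e*1000,1), (plane(c,[T(*a)],.162 if n[0]=='r' else .15)*1000).round())
# prospective: viewing pose over red
plan((430,-40,330,16))
E
```

```text
redh1 [544.  -2. 152.] 1.8 [[542.  -3. 162.]]
redh2 [440. -28. 146.] 3.6 [[439. -30. 162.]]
bl1 [ 414. -189.  129.] 0.1 [[ 414. -186.  150.]]
bl2 [ 390. -287.  145.] 5.1 [[ 388. -288.  150.]]
11 xyz [[0.124, -0.131, -0.03], [0.124, -0.131, -0.03], [0.124, -0.131, -0.03], [0.125, -0.13, -0.03], [0.125, -0.13, -0.03], [0.126, -0.129, -0.03], [0.126, -0.129, -0.03], [0.127, -0.129, -0.03], [0.127, -0.128, -0.03], [0.127, -0.128, -0.029], [0.128, -0.127, -0.03]] rot [[-0.0, -0.0, -0.003], [-0.0, -0.0, -0.003], [-0.0, -0.0, -0.003], [-0.0, -0.0, -0.003], [-0.0, -0.0, -0.003], [-0.0, -0.0, -0.003], [-0.0, -0.0, -0.003], [-0.0, -0.0, -0.003], [-0.0, -0.0, -0.003], [-0.0, -0.0, -0.003], [-0.0, -0.0, -0.003]]
```

Emit:
apply_moves --xyz '[[0,0,-0.2],[0.12,-0.12,-0.1],[0.13,-0.13,0],[0.13,-0.13,0],[0.13,-0.13,0],[0.13,-0.13,0],[0.13,-0.13,0],[0.13,-0.13,0]]' --rot '[[0,0,0],[0,0,0],[0,0,0],[0,0,0],[0,0,0],[0,0,0],[0,0,0],[0,0,0]]' --hand '[1,1,1,1,1,1,1,1]'

```text
clock: 1.1
position: [0.3354, -0.2301, 0.3211]
ee_rot: [-0.0, 0.993, 0.12, 0.0]
contact_force: [0.8, 0.4, 0.8]
width: 0.0859
gripper_force: 0.0
```

Emit:
apply_moves --xyz '[[0.13,-0.13,0],[0.13,-0.13,0],[0.13,-0.13,0],[0,0,0],[0,0,0]]' --rot '[[0,0,0],[0,0,0],[0,0,-0.01],[0,0,0],[0,0,0]]' --hand '[1,1,1,1,1]'

```text
clock: 1.72
position: [0.4203, -0.0904, 0.3209]
ee_rot: [0.0, 0.992, 0.126, -0.001]
contact_force: [-0.3, -0.2, 0.7]
width: 0.0852
gripper_force: 0.0
```

```bash
python3 - <<'E'
from h import *
st();c=cam('wrist');save(c,'w1.png',k=1.5);import pickle;pickle.dump(c,open('w1.pkl','wb'));print(c['o'],c['R'].round(2).tolist())
print(proj(c,[[.544,-.002,.162],[.440,-.028,.162],[.414,-.186,.15],[.388,-.288,.15]]).round())
E
```

```text
t 1.7 [420.3 -90.4 320.9] yaw 14.5 w 85.2 [-0.3 -0.2  0.7]
[ 0.50420396 -0.07025194  0.46327467] [[0.25, -0.91, -0.32], [-0.97, -0.24, -0.08], [0.0, 0.33, -0.94]]
[[190.  20.]
 [197. 143.]
 [335. 199.]
 [411. 240.]]
```

View pics/w1.png

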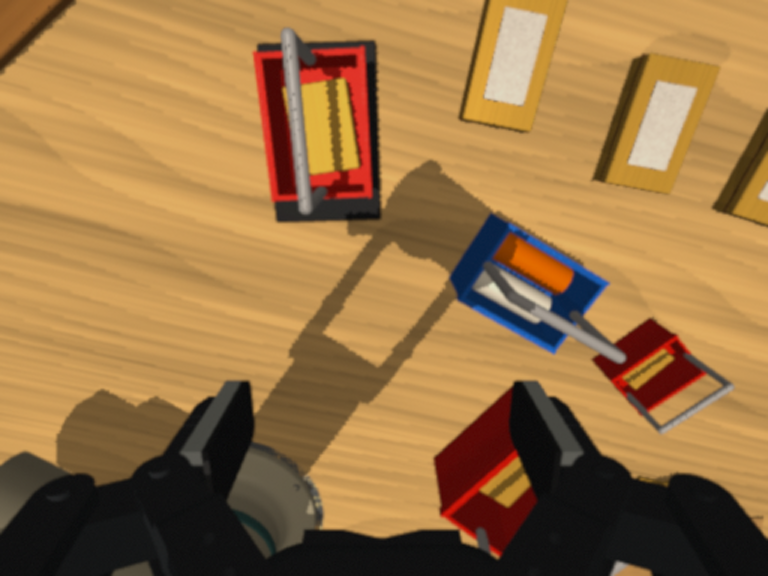

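The wrist view shows the red bar from (290,35) to (306,210) and the blue bar from (502,293) to (620,359), both in 1.5x pixels and close to the prediction.

```bash
python3 - <<'E'
from h import *
import pickle
c=pickle.load(open('w1.pkl','rb'))
for uv,z in([(290,35),(306,208)],.162),([(502,293),(620,359)],.15):
    P=plane(c,np.array(uv)/1.5,z)*1000;print(P.round(),P.mean(0).round(1),np.linalg.norm(P[0]-P[1]))
E
```

```text
[[543.  -5. 162.]
 [446. -34. 162.]] [494.1 -19.5 162. ] 100.94668920432737
[[ 418. -184.  150.]
 [ 390. -290.  150.]] [ 403.8 -237.3  150. ] 109.65675085200039
```

```bash
python3 - <<'E'
from h import *
plan((469,-26,240,15.9),(469,-26,143,15.9))
E
```

```text
2 xyz [[0.106, -0.085, 0.135], [0.107, -0.083, 0.135]] rot [[0.0, 0.001, -0.013], [0.0, 0.001, -0.013]]
2 xyz [[-0.0, -0.0, 0.162], [-0.001, -0.0, 0.161]] rot [[0.0, -0.0, 0.0], [0.0, -0.0, 0.0]]
```

Emit:
apply_moves --xyz '[[0.106,-0.085,0.135],[0.107,-0.083,0.135],[0,0,0],[0,0,0.11],[0,0,0.11],[0,0,0.103],[0,0,0],[0,0,0]]' --rot '[[0,0,-0.013],[0,0,-0.013],[0,0,0],[0,0,0],[0,0,0],[0,0,0],[0,0,0],[0,0,0]]' --hand '[1,1,1,1,1,1,1,1]' --force 90

```text
clock: 2.78
position: [0.4706, -0.0267, 0.1451]
ee_rot: [0.001, 0.99, 0.138, 0.001]
contact_force: [0.1, -0.1, 0.3]
width: 0.0855
gripper_force: 0.0
```

Emit:
apply_moves --xyz '[[0,0,0],[0,0,0],[0,0,0],[0,0,0],[0,0,0],[0,0,0],[0,0,0],[0,0,0]]' --rot '[[0,0,0],[0,0,0],[0,0,0],[0,0,0],[0,0,0],[0,0,0],[0,0,0],[0,0,0]]' --hand '[-1,-1,-1,-1,-1,-1,-1,-1]'

```text
clock: 3.78
position: [0.4698, -0.0251, 0.1436]
ee_rot: [-0.0, 0.99, 0.139, 0.0]
contact_force: [0.3, 1.2, 4.6]
width: 0.0058
gripper_force: 88.1
```

```bash
python3 - <<'E'
from h import *
st();c=cam('wrist');save(c,'w2.png',k=1.2)
E
```

```text
t 3.8 [469.8 -25.1 143.6] yaw 16.0 w 5.8 [0.3 1.2 4.6]
```

View pics/w2.png

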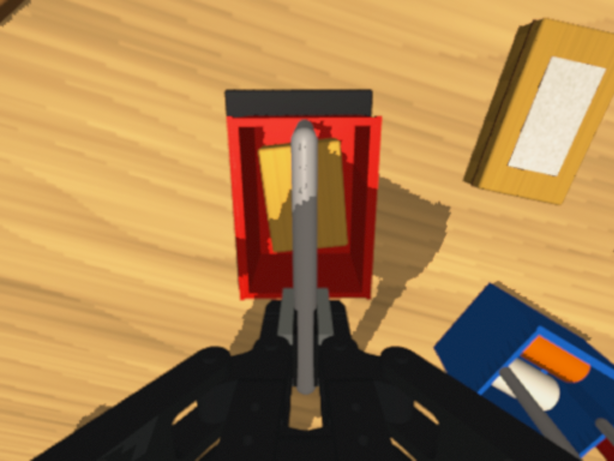

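The bar is gripped and its far end is at (304,135). Next I'll lift it and check the offset along the bar.

Emit:
apply_moves --xyz '[[0,0,-0.05],[0,0,-0.12],[0,0,-0.12],[0,0,-0.12],[0,0,0],[0,0,0]]' --rot '[[0,0,0],[0,0,0],[0,0,0],[0,0,0],[0,0,0],[0,0,0]]' --hand '[-1,-1,-1,-1,-1,-1]'

```text
clock: 4.58
position: [0.4684, -0.0253, 0.2646]
ee_rot: [-0.0, 0.99, 0.139, -0.002]
contact_force: [-1.0, 0.3, -2.2]
width: 0.0058
gripper_force: 88.2
```

```bash
python3 - <<'E'
from h import *
st();c=cam('wrist');save(c,'w3.png',k=1.2)
s=status.get_state();p=s['position'];Rt=q2R(s['ee_rot']);print(s['gripper_force'])
# far end in tool coords, z plane of grasp
P=plane(c,np.array([[304,132]])/1.2,p[2]+.019);print((Rt.T@(P[0]-p)*1000).round(1))
a=140;x=np.array([.643,.766]);y=np.array([-.766,.643]);off=-25.5
h=np.array([508,340])
for d in(-110,0):
  g=h+off*y+d*x;print(d,g.round(1))
g0=h+off*y-110*x;plan((*g0,225,140))
E
```

```text
t 4.6 [468.4 -25.3 264.6] yaw 16.0 w 5.8 [-1.   0.3 -2.2]
88.192058801651
[ 78.2   1.3 -19.3]
-110 [456.8 239.3]
0 [527.5 323.6]
13 xyz [[0.016, -0.066, 0.01], [0.027, -0.062, 0.01], [0.037, -0.057, 0.01], [0.045, -0.05, 0.01], [0.053, -0.042, 0.01], [0.06, -0.033, 0.01], [0.064, -0.022, 0.01], [0.067, -0.012, 0.01], [0.068, -0.0, 0.01], [0.067, 0.011, 0.01], [0.064, 0.022, 0.01], [0.06, 0.032, 0.011], [0.054, 0.042, 0.01]] rot [[-0.0, 0.0, -0.159], [-0.0, 0.0, -0.159], [-0.0, 0.0, -0.159], [-0.0, 0.0, -0.159], [-0.0, 0.0, -0.159], [-0.0, 0.0, -0.159], [-0.0, 0.0, -0.159], [-0.0, 0.0, -0.159], [-0.0, 0.0, -0.159], [-0.0, 0.0, -0.159], [-0.0, 0.0, -0.159], [-0.0, 0.0, -0.159], [-0.0, 0.0, -0.159]]
```

View pics/w3.png

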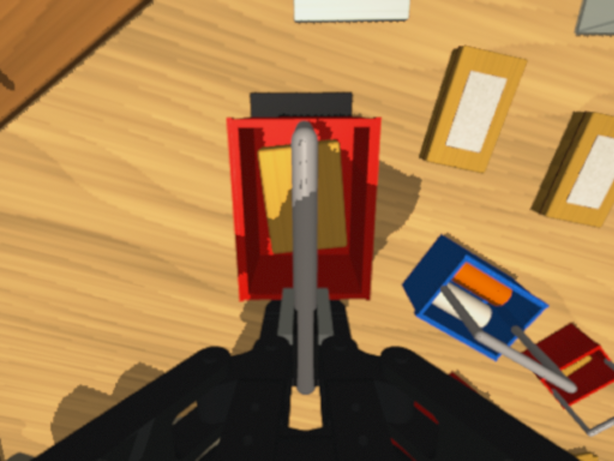

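The basket is lifted and level, with its middle about 26 mm ahead of the grip. I'll carry it to the left hook's approach point.

Emit:
apply_moves --xyz '[[0.016,-0.066,0],[0.027,-0.062,0],[0.037,-0.057,0],[0.045,-0.05,0],[0.053,-0.042,0],[0.06,-0.033,0],[0.064,-0.022,0],[0.067,-0.012,0]]' --rot '[[0,0,-0.159],[0,0,-0.159],[0,0,-0.159],[0,0,-0.159],[0,0,-0.159],[0,0,-0.159],[0,0,-0.159],[0,0,-0.159]]' --hand '[-1,-1,-1,-1,-1,-1,-1,-1]'

```text
clock: 5.62
position: [0.4618, 0.1377, 0.2642]
ee_rot: [-0.001, 0.691, 0.723, -0.002]
contact_force: [0.5, -0.9, -2.1]
width: 0.0062
gripper_force: 88.1
```

Emit:
apply_moves --xyz '[[0.068,0,0],[0.067,0.011,0],[0.064,0.022,0],[0.06,0.032,0],[0.054,0.042,0],[0,0,0.03],[0,0,0],[0,0,0]]' --rot '[[0,0,-0.159],[0,0,-0.159],[0,0,-0.159],[0,0,-0.159],[0,0,-0.159],[0,0,0],[0,0,0],[0,0,0]]' --hand '[-1,-1,-1,-1,-1,-1,-1,-1]'

```text
clock: 6.62
position: [0.4582, 0.2384, 0.2567]
ee_rot: [-0.0, 0.343, 0.939, -0.001]
contact_force: [-0.0, -0.2, -2.5]
width: 0.0058
gripper_force: 88.1
```

```bash
python3 - <<'E'
from h import *
st();c=cam('wrist');save(c,'w4.png',k=1.2);import pickle;pickle.dump(c,open('w4.pkl','wb'))
print((proj(c,[[.508,.340,.1995],[.483,.310,.22],[.547,.386,.2055],[.614,.199,.22]])*1.2).round())
E
```

```text
t 6.6 [458.2 238.4 256.7] yaw 139.9 w 5.8 [-0.  -0.2 -2.5]
[[498. 208.]
 [441. 219.]
 [615. 211.]
 [410. 465.]]
```

View pics/w4.png

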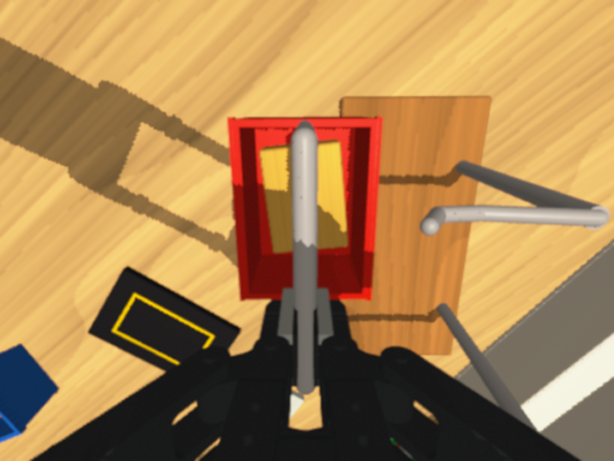

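The wrist view shows the hook tip at (432,222) and the post top at (600,216), with the board's outline now free. I'll refine the hook position from this.

```bash
python3 - <<'E'
from h import *
import pickle
c=pickle.load(open('w4.pkl','rb'))
x=np.array([.643,.766]);y=np.array([-.766,.643])
for n,uv,z in(('tip',(432,220),.213),('tiptop',(436,214),.22),('post',(600,216),.1995),('arm mid',(500,214),.194),):
    P=plane(c,np.array([uv])/1.2,z)[0]*1000;d=P[:2]-[508,340];print(n,P.round(),d@x,d@y)
b=plane(c,np.array([(304,131),(306,390)])/1.2,.2757)*1000;print(b.round())
plan((458.2+.643*106,238.4+.766*106,256,140))
E
```

```text
tip [484. 307. 213.] -41.16989768755807 -2.6129963453219247
tiptop [479. 310. 220.] -42.04969261447398 2.810182401358677
post [549. 381. 200.] 58.138499401295505 -4.733710631508053
arm mid [515. 341. 194.] 5.0555307200107515 -4.972136275274277
[[401. 287. 276.]
 [483. 219. 276.]]
2 xyz [[0.001, 0.176, 0.002], [-0.0, 0.177, 0.001]] rot [[-0.0, 0.0, -0.001], [-0.0, 0.0, -0.001]]
```

Emit:
apply_moves --xyz '[[0,0.09,0],[0,0.09,0],[0,0.09,0],[0,0.09,0],[0,0,0],[0,0,0],[0,0,0.08],[0,0,0.07]]' --rot '[[0,0,0],[0,0,0],[0,0,0],[0,0,0],[0,0,0],[0,0,0],[0,0,0],[0,0,0]]' --hand '[-1,-1,-1,-1,-1,-1,-1,-1]'

```text
clock: 7.68
position: [0.5272, 0.3209, 0.2128]
ee_rot: [0.0, 0.343, 0.939, 0.0]
contact_force: [-0.1, -0.4, -3.1]
width: 0.006
gripper_force: 88.4
```

```bash
python3 - <<'E'
from h import *
st();c=cam('wrist');a=cv2.resize(c['px'],None,fx=1.2,fy=1.2);s=cam('scene');b=cv2.resize(s['px'][90:190,270:400],(600,460),interpolation=cv2.INTER_CUBIC)
a=cv2.resize(a,(400,300));b=cv2.resize(b,(390,300));cv2.imwrite('pics/w5.png',np.hstack([a,b])[:,:,::-1])
E
```

```text
t 7.7 [527.2 320.9 212.8] yaw 139.9 w 6.0 [-0.1 -0.4 -3.1]
```

View pics/w5.png

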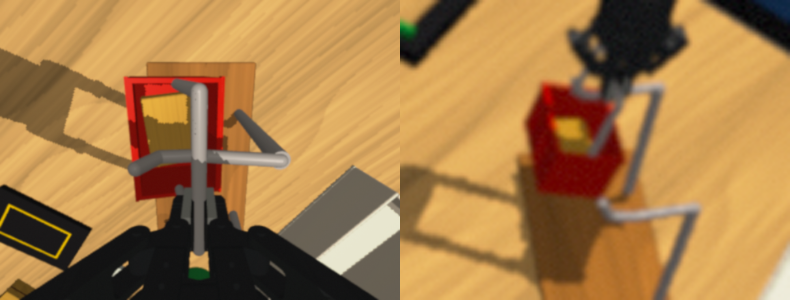

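The bar lies over the arm between the tip (135,168) and the post (285,158), with the basket swung slightly about the bar. I'll lower it onto the hook.

Emit:
apply_moves --xyz '[[0,0,0.04],[0,0,0.03],[0,0,0.02],[0,0,0.01],[0,0,0.006],[0,0,0],[0,0,0],[0,0,0]]' --rot '[[0,0,0],[0,0,0],[0,0,0],[0,0,0],[0,0,0],[0,0,0],[0,0,0],[0,0,0]]' --hand '[-1,-1,-1,-1,-1,-1,-1,-1]'

```text
clock: 8.78
position: [0.5279, 0.3219, 0.1818]
ee_rot: [0.0, 0.342, 0.94, 0.0]
contact_force: [-2.3, -2.1, 6.5]
width: 0.0064
gripper_force: 89.1
```

Emit:
apply_moves --xyz '[[0,0,0],[0,0,0],[0,0,0],[0,0,0],[0,0,0],[0,0,0],[0,0,0],[0,0,0]]' --rot '[[0,0,0],[0,0,0],[0,0,0],[0,0,0],[0,0,0],[0,0,0],[0,0,0],[0,0,0]]' --hand '[-0.7,-0.6,-0.5,-0.4,-0.3,-0.3,-0.3,-0.3]'

```text
clock: 9.78
position: [0.5279, 0.3219, 0.1806]
ee_rot: [0.0, 0.342, 0.94, -0.0]
contact_force: [0.5, 0.4, -0.3]
width: 0.0297
gripper_force: 0.0
```

Emit:
apply_moves --xyz '[[0,0,-0.03],[0,0,-0.06],[0,0,-0.1],[0,0,-0.1],[0,0,-0.1],[0,0,-0.1],[0,0,0],[0,0,0]]' --rot '[[0,0,0],[0,0,0],[0,0,0],[0,0,0],[0,0,0],[0,0,0],[0,0,0],[0,0,0]]' --hand '[-0.3,-0.3,-0.3,-0.3,-0.3,-0.3,-0.3,-0.3]'

```text
clock: 10.78
position: [0.5275, 0.3218, 0.3269]
ee_rot: [-0.0, 0.342, 0.94, -0.0]
contact_force: [-0.7, -0.4, -0.4]
width: 0.0296
gripper_force: 0.0
```

```bash
python3 - <<'E'
from h import *
import pickle
st();c=cam('wrist');pickle.dump(c,open('w6.pkl','wb'));s=cam('scene');b=cv2.resize(s['px'][90:190,270:400],(390,300),interpolation=cv2.INTER_CUBIC)
a=cv2.resize(c['px'],(400,300));cv2.imwrite('pics/w6.png',np.hstack([a,b])[:,:,::-1])
# move to blue: mid (403,-237), bar angle 75.5
plan((420,100,340,100))
E
```

```text
t 10.8 [527.5 321.8 326.9] yaw 140.0 w 29.6 [-0.7 -0.4 -0.4]
5 xyz [[-0.04, -0.159, -0.009], [-0.062, -0.152, -0.009], [-0.083, -0.142, -0.009], [-0.101, -0.129, -0.01], [-0.119, -0.114, -0.009]] rot [[-0.001, -0.0, 0.133], [-0.001, -0.0, 0.133], [-0.001, -0.0, 0.133], [-0.001, -0.0, 0.133], [-0.001, -0.0, 0.133]]
```

View pics/w6.png

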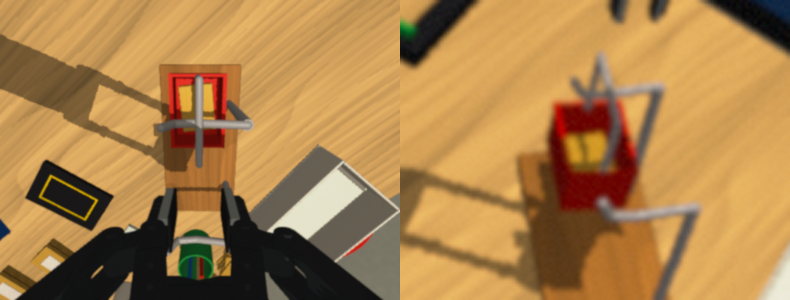

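The red basket hangs on the left hook, centred, with the arm crossing the bar at its middle at (200,125). I'll go for the blue one now.

```bash
python3 - <<'E'
from h import *
plan((397,-261,300,75),(397,-261,131,75))
E
```

```text
11 xyz [[-0.083, -0.161, 0.008], [-0.099, -0.151, 0.008], [-0.114, -0.14, 0.008], [-0.128, -0.128, 0.008], [-0.141, -0.114, 0.008], [-0.151, -0.099, 0.008], [-0.161, -0.083, 0.008], [-0.169, -0.066, 0.009], [-0.174, -0.048, 0.008], [-0.178, -0.03, 0.009], [-0.181, -0.012, 0.008]] rot [[-0.0, 0.0, 0.098], [-0.0, 0.0, 0.098], [-0.0, 0.0, 0.098], [-0.0, 0.0, 0.098], [-0.0, 0.0, 0.098], [-0.0, 0.0, 0.098], [-0.0, 0.0, 0.098], [-0.0, 0.0, 0.098], [-0.0, 0.0, 0.098], [-0.0, 0.0, 0.098], [-0.0, 0.0, 0.098]]
3 xyz [[0.0, 0.0, 0.188], [0.0, 0.0, 0.188], [0.001, 0.001, 0.188]] rot [[-0.001, 0.001, 0.002], [-0.001, 0.001, 0.002], [-0.001, 0.001, 0.002]]
```

Emit:
apply_moves --xyz '[[-0.083,-0.161,0],[-0.099,-0.151,0],[-0.114,-0.14,0],[-0.128,-0.128,0],[-0.141,-0.114,0],[-0.151,-0.099,0],[-0.161,-0.083,0],[-0.169,-0.066,0]]' --rot '[[0,0,0.098],[0,0,0.098],[0,0,0.098],[0,0,0.098],[0,0,0.098],[0,0,0.098],[0,0,0.098],[0,0,0.098]]' --hand '[0.5,1,1,1,1,1,1,1]'

```text
clock: 11.88
position: [0.4319, -0.1032, 0.3266]
ee_rot: [-0.001, 0.69, 0.724, -0.0]
contact_force: [1.2, 0.6, -0.5]
width: 0.0853
gripper_force: 0.0
```

Emit:
apply_moves --xyz '[[-0.174,-0.048,0.03],[-0.178,-0.03,0.03],[-0.181,-0.012,0.03],[0,0,0],[0,0,0]]' --rot '[[0,0,0.098],[0,0,0.098],[0,0,0.098],[0,0,0],[0,0,0]]' --hand '[1,1,1,1,1]'

```text
clock: 12.5
position: [0.3973, -0.2601, 0.2998]
ee_rot: [-0.001, 0.792, 0.611, 0.0]
contact_force: [-0.9, 0.4, 0.2]
width: 0.0856
gripper_force: 0.0
```

```bash
python3 - <<'E'
from h import *
st();plan((397,-261,131,75))
E
```

```text
t 12.5 [ 397.3 -260.1  299.8] yaw 75.3 w 85.6 [-0.9  0.4  0.2]
3 xyz [[-0.001, 0.0, 0.188], [-0.001, 0.0, 0.187], [-0.002, 0.0, 0.188]] rot [[-0.001, -0.001, 0.002], [-0.001, -0.001, 0.002], [-0.001, -0.001, 0.002]]
```

Emit:
apply_moves --xyz '[[0,0,0.16],[0,0,0.16],[0,0,0.12],[0,0,0.08],[0,0,0.043],[0,0,0],[0,0,0]]' --rot '[[0,0,0],[0,0,0],[0,0,0],[0,0,0],[0,0,0],[0,0,0],[0,0,0]]' --hand '[1,1,1,1,1,1,0]' --force 90

```text
clock: 13.38
position: [0.3985, -0.2609, 0.1328]
ee_rot: [0.001, 0.792, 0.611, 0.0]
contact_force: [0.2, 0.1, -0.5]
width: 0.0698
gripper_force: 0.0
```

Emit:
apply_moves --xyz '[[0,0,0],[0,0,0],[0,0,0],[0,0,0],[0,0,0],[0,0,0],[0,0,0],[0,0,0]]' --rot '[[0,0,0],[0,0,0],[0,0,0],[0,0,0],[0,0,0],[0,0,0],[0,0,0],[0,0,0]]' --hand '[-1,-1,-1,-1,-1,-1,-1,-1]'

```text
clock: 14.38
position: [0.3976, -0.261, 0.1321]
ee_rot: [0.0, 0.792, 0.611, -0.0]
contact_force: [-1.3, 0.7, 5.6]
width: 0.006
gripper_force: 88.1
```

Emit:
apply_moves --xyz '[[0,0,-0.05],[0,0,-0.12],[0,0,-0.12],[0,0,-0.12],[0,0,-0.1],[0,0,0],[0,0,0]]' --rot '[[0,0,0],[0,0,0],[0,0,0],[0,0,0],[0,0,0],[0,0,0],[0,0,0]]' --hand '[-1,-1,-1,-1,-1,-1,-1]'

```text
clock: 15.25
position: [0.397, -0.2601, 0.283]
ee_rot: [-0.001, 0.792, 0.611, -0.0]
contact_force: [-0.6, 0.3, -1.5]
width: 0.0058
gripper_force: 88.2
```

```bash
python3 - <<'E'
from h import *
st();c=cam('wrist');save(c,'w7.png',k=1.2)
x=np.array([.643,.766]);y=np.array([-.766,.643]);h=np.array([639.6,226.9])
g0=h-24*y-110*x;plan((*g0,265,140))
E
```

```text
t 15.2 [ 397.  -260.1  283. ] yaw 75.3 w 5.8 [-0.6  0.3 -1.5]
8 xyz [[0.176, 0.036, 0.008], [0.169, 0.06, 0.008], [0.159, 0.084, 0.007], [0.146, 0.105, 0.008], [0.13, 0.125, 0.007], [0.111, 0.141, 0.008], [0.09, 0.156, 0.007], [0.066, 0.167, 0.008]] rot [[-0.0, -0.0, -0.135], [-0.0, -0.0, -0.135], [-0.0, -0.0, -0.135], [-0.0, -0.0, -0.135], [-0.0, -0.0, -0.135], [-0.0, -0.0, -0.135], [-0.0, -0.0, -0.135], [-0.0, -0.0, -0.135]]
```

View pics/w7.png

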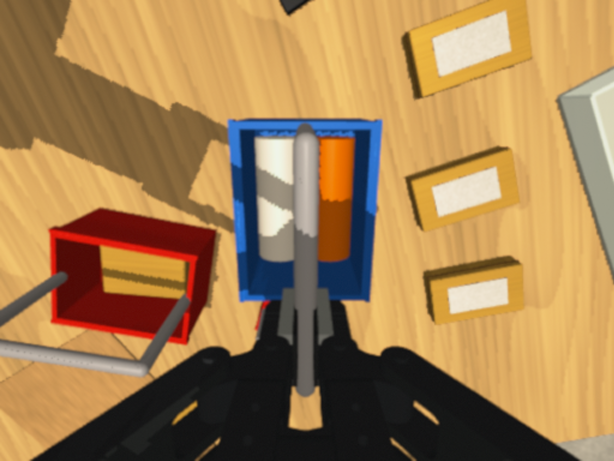

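The blue basket is held the same way, with its bar end at (305,130). I'll carry it to the right hook's approach point.

Emit:
apply_moves --xyz '[[0.176,0.036,0],[0.169,0.06,0],[0.159,0.084,0],[0.146,0.105,0],[0.13,0.125,0],[0.111,0.141,0],[0.09,0.156,0],[0.066,0.167,0]]' --rot '[[0,0,-0.135],[0,0,-0.135],[0,0,-0.135],[0,0,-0.135],[0,0,-0.135],[0,0,-0.135],[0,0,-0.135],[0,0,-0.135]]' --hand '[-1,-1,-1,-1,-1,-1,-1,-1]'

```text
clock: 16.3
position: [0.588, 0.128, 0.2825]
ee_rot: [-0.001, 0.339, 0.941, -0.001]
contact_force: [-0.3, -0.5, -2.1]
width: 0.006
gripper_force: 88.2
```

Emit:
apply_moves --xyz '[[0,0,0.08],[0,0,0],[0,0,0],[0,0,0]]' --rot '[[0,0,0],[0,0,0],[0,0,0],[0,0,0]]' --hand '[-1,-1,-1,-1]'

```text
clock: 16.8
position: [0.5884, 0.1257, 0.2615]
ee_rot: [0.001, 0.342, 0.94, 0.0]
contact_force: [0.3, 0.7, -1.4]
width: 0.006
gripper_force: 88.1
```

```bash
python3 - <<'E'
from h import *
import pickle
st();c=cam('wrist');pickle.dump(c,open('w8.pkl','wb'));save(c,'w8.png',k=1.2)
h=np.array([.6396,.2269]);x=np.array([.643,.766])
print((proj(c,[[*(h-.039*x),.213],[*(h+.060*x),.1995]])*1.2).round())
y=np.array([-.766,.643]);t=h*1000-24*y;plan((*t,258,140))
E
```

```text
t 16.8 [588.4 125.7 261.5] yaw 140.0 w 6.0 [ 0.3  0.7 -1.4]
[[434. 216.]
 [599. 209.]]
2 xyz [[0.003, 0.184, 0.006], [0.003, 0.184, 0.006]] rot [[0.001, 0.001, 0.0], [0.001, 0.001, 0.0]]
```

View pics/w8.png

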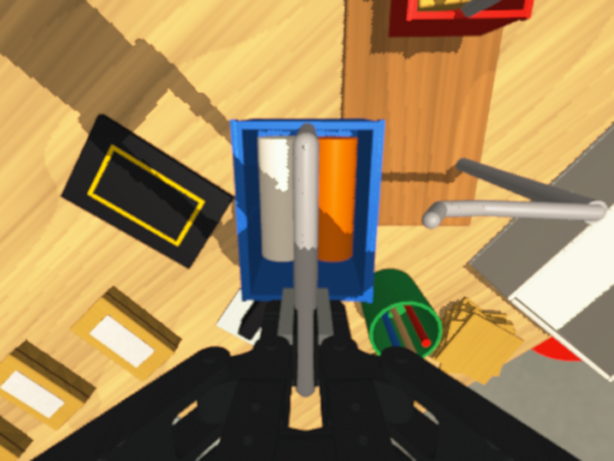

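Here the tip is at (433,216) and the post at (599,212), which matches the prediction. The pen cup is close, at (405,315), so I'll check the clearance.

```bash
python3 - <<'E'
from h import *
import pickle
c=pickle.load(open('w8.pkl','rb'))
h=np.array([.6396,.2269]);x=np.array([.643,.766]);y=np.array([-.766,.643])
P=plane(c,np.array([[405,316]])/1.2,.085)[0];d=P[:2]-h;print(P,d@x,d@y)
E
```

```text
[0.7453335  0.12746577 0.085     ] -0.008179977819763776 -0.1449280659869629
```

Emit:
apply_moves --xyz '[[0.001,0.09,0],[0.002,0.09,0],[0.001,0.094,0],[0.002,0.094,0],[0,0,0],[0,0,0],[0,0,0.08],[0,0,0.08]]' --rot '[[0,0,0],[0,0,0],[0,0,0],[0,0,0],[0,0,0],[0,0,0],[0,0,0],[0,0,0]]' --hand '[-1,-1,-1,-1,-1,-1,-1,-1]'

```text
clock: 17.85
position: [0.6584, 0.2112, 0.215]
ee_rot: [0.002, 0.342, 0.94, 0.001]
contact_force: [0.6, 0.0, -2.2]
width: 0.0056
gripper_force: 92.0
```

Emit:
apply_moves --xyz '[[0,0,0.04],[0,0,0.03],[0,0,0.02],[0,0,0.01],[0,0,0.008],[0,0,0],[0,0,0],[0,0,0]]' --rot '[[0,0,0],[0,0,0],[0,0,0],[0,0,0],[0,0,0],[0,0,0],[0,0,0],[0,0,0]]' --hand '[-1,-1,-1,-1,-1,-1,-1,-1]'

```text
clock: 18.85
position: [0.6582, 0.2122, 0.1831]
ee_rot: [0.001, 0.341, 0.94, 0.001]
contact_force: [-2.6, -1.2, 6.4]
width: 0.0056
gripper_force: 93.2
```

Emit:
apply_moves --xyz '[[0,0,0],[0,0,0],[0,0,0],[0,0,0],[0,0,0],[0,0,0],[0,0,0],[0,0,0]]' --rot '[[0,0,0],[0,0,0],[0,0,0],[0,0,0],[0,0,0],[0,0,0],[0,0,0],[0,0,0]]' --hand '[-0.7,-0.6,-0.5,-0.4,-0.3,-0.3,-0.3,-0.3]'

```text
clock: 19.85
position: [0.6576, 0.2122, 0.1803]
ee_rot: [0.0, 0.341, 0.94, -0.0]
contact_force: [-0.1, 0.3, -0.5]
width: 0.0299
gripper_force: 0.0
```

Emit:
apply_moves --xyz '[[0,0,-0.03],[0,0,-0.06],[0,0,-0.1],[0,0,-0.1],[0,0,-0.1],[0,0,-0.1],[0,0,0],[0,0,0]]' --rot '[[0,0,0],[0,0,0],[0,0,0],[0,0,0],[0,0,0],[0,0,0],[0,0,0],[0,0,0]]' --hand '[-0.3,-0.3,-0.3,-0.3,-0.3,-0.3,-0.3,-0.3]'

```text
clock: 20.85
position: [0.6572, 0.2122, 0.3266]
ee_rot: [-0.0, 0.341, 0.94, -0.0]
contact_force: [0.1, -0.4, 0.8]
width: 0.03
gripper_force: 0.0
```

```bash
cat >> h.py <<'E'
def cases(c,z=.03,amin=60):
    for n in('gold','pale'):
        for k in blobs(mask(c,n),amin):
            r=rect(c,k,z if n=='gold' else .01)
            if 85<r[2]<125 and 45<r[3]<80: print(n,k.reshape(-1,2).mean(0).round().tolist(),r)
E
python3 - <<'E'
from h import *
import pickle
st();c=cam('top');pickle.dump(c,open('t2.pkl','wb'));cases(c);s=cam('scene');print('scene');cases(s)
# yellow outline in top view at z=.012
w=cam('wrist')
a=cv2.resize(w['px'],(400,300));b=cv2.resize(s['px'][90:240,240:440],(400,300),interpolation=cv2.INTER_CUBIC);cv2.imwrite('pics/w9.png',np.hstack([a,b])[:,:,::-1])
h=cv2.cvtColor(w['px'],cv2.COLOR_RGB2HSV);m=((h[...,0]>22)&(h[...,0]<33)&(h[...,1]>150)&(h[...,2]>90)).astype(np.uint8)*255
for n,q in(('top',c),('wrist4',pickle.load(open('w4.pkl','rb'))),('wrist8',pickle.load(open('w8.pkl','rb'))),('wrist',w)):
    h=cv2.cvtColor(q['px'],cv2.COLOR_RGB2HSV);m=((h[...,0]>22)&(h[...,0]<33)&(h[...,1]>150)&(h[...,2]>90)).astype(np.uint8)*255
    for k in blobs(m,60): print(n,k.reshape(-1,2).mean(0).round().tolist(),rect(q,k,.012))
E
```

```text
t 20.9 [657.2 212.2 326.6] yaw 140.1 w 30.0 [ 0.1 -0.4  0.8]
gold [337.0, 286.0] (189, -303, 96, 70, -19.8)
gold [374.0, 171.0] (568, -438, 109, 69, -2.1)
gold [335.0, 171.0] (568, -306, 109, 68, 4.6)
gold [291.0, 166.0] (588, -162, 110, 64, 3.9)
pale [246.0, 144.0] (666, -12, 106, 62, -73.3)
scene
gold [171.0, 311.0] (570, -444, 112, 62, -3.0)
gold [206.0, 282.0] (572, -311, 111, 65, 4.9)
gold [246.0, 255.0] (591, -167, 110, 66, 3.7)
gold [258.0, 207.0] (491, -22, 115, 69, 16.7)
pale [297.0, 243.0] (668, -16, 109, 61, -73.2)
top [248.0, 198.0] (485, -14, 114, 68, 16.0)
wrist4 [131.0, 273.0] (486, -18, 112, 68, 15.8)
wrist4 [275.0, 138.0] (458, 273, 44, 21, -36.7)
wrist8 [120.0, 163.0] (486, -17, 112, 67, 16.4)
wrist [66.0, 155.0] (486, -17, 112, 67, 15.9)
wrist [273.0, 9.0] (532, 346, 24, 21, 55.8)
```

View pics/w9.png

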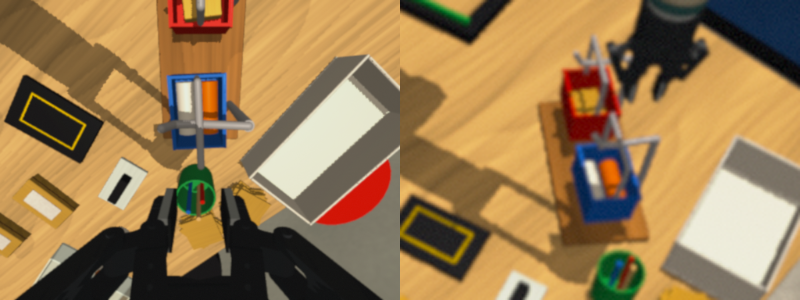

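Both baskets hang on their hooks. The outline is centred at (486,-17) mm with a yaw of 16°, and exactly three cases are found. I'll hover over the first case and measure it from close by.

```bash
python3 - <<'E'
from h import *
plan((588,-163,200,184))
E
```

```text
7 xyz [[-0.089, -0.158, 0.06], [-0.072, -0.167, 0.06], [-0.053, -0.174, 0.06], [-0.034, -0.178, 0.06], [-0.014, -0.181, 0.06], [0.007, -0.181, 0.06], [0.026, -0.18, 0.06]] rot [[-0.0, -0.0, -0.105], [-0.0, -0.0, -0.105], [-0.0, -0.0, -0.105], [-0.0, -0.0, -0.105], [-0.0, -0.0, -0.105], [-0.0, -0.0, -0.105], [-0.0, -0.0, -0.105]]
```

Emit:
apply_moves --xyz '[[-0.089,-0.158,0],[-0.072,-0.167,0.06],[-0.053,-0.174,0.08],[-0.034,-0.178,0.08],[-0.014,-0.181,0.08],[0.007,-0.181,0.06],[0.026,-0.18,0.06],[0,0,0]]' --rot '[[0,0,-0.105],[0,0,-0.105],[0,0,-0.105],[0,0,-0.105],[0,0,-0.105],[0,0,-0.105],[0,0,-0.105],[0,0,0]]' --hand '[0,1,1,1,1,1,1,1]'

```text
clock: 22.0
position: [0.5867, -0.1661, 0.1985]
ee_rot: [-0.003, -0.034, 0.999, 0.0]
contact_force: [-0.1, 0.8, 0.6]
width: 0.0853
gripper_force: 0.0
```

Emit:
apply_moves --xyz '[[0,0,0],[0,0,0]]' --rot '[[0,0,0],[0,0,0]]' --hand '[1,1]'

```text
clock: 22.25
position: [0.5894, -0.1615, 0.2016]
ee_rot: [0.0, -0.037, 0.999, 0.0]
contact_force: [-0.6, -0.5, 0.9]
width: 0.0855
gripper_force: 0.0
```

```bash
cat >> h.py <<'E'
def wm(c,n,z,amin=300):
    out=[]
    for k in blobs(mask(c,n),amin):
        r=rect(c,k,z);u=k.reshape(-1,2).mean(0).round().tolist();out.append((u,r));print(n,u,r)
    return out
E
python3 - <<'E'
from h import *
st();c=cam('wrist');save(c,'w10.png',k=1.2);wm(c,'gold',.03);wm(c,'pale',.03)
E
```

```text
t 22.2 [ 589.4 -161.5  201.6] yaw -175.7 w 85.5 [-0.6 -0.5  0.9]
gold [251.0, 166.0] (589, -166, 107, 61, 4.3)
gold [113.0, 136.0] (569, -310, 106, 63, 4.3)
gold [6.0, 132.0] (570, -414, 108, 19, -11.2)
gold [404.0, 73.0] (487, -26, 106, 61, 16.0)
pale [56.0, 289.0] (753, -397, 235, 74, -54.7)
pale [182.0, 313.0] (783, -253, 164, 61, 14.1)
pale [368.0, 231.0] (658, -25, 101, 58, -73.6)
pale [112.0, 139.0] (570, -311, 66, 33, 4.3)
```

The label of case A reads (589,-166) mm at 4.3°. I'll descend and grip it.

Emit:
apply_moves --xyz '[[0,-0.014,0.15],[0,0,0.15],[0,0,0.14],[0,0,0.1],[0,0,0.07],[0,0,0.04],[0,0,0],[0,0,0]]' --rot '[[0,0,0],[0,0,0],[0,0,0],[0,0,0],[0,0,0],[0,0,0],[0,0,0],[0,0,0]]' --hand '[1,1,1,1,1,1,1,1]' --force 60

```text
clock: 23.3
position: [0.5902, -0.167, 0.0073]
ee_rot: [0.001, -0.037, 0.999, -0.0]
contact_force: [0.1, 0.3, 0.5]
width: 0.0854
gripper_force: 0.0
```

Emit:
apply_moves --xyz '[[0,0,0],[0,0,0],[0,0,0],[0,0,0],[0,0,0],[0,0,0]]' --rot '[[0,0,0],[0,0,0],[0,0,0],[0,0,0],[0,0,0],[0,0,0]]' --hand '[-1,-1,-1,-1,-1,-1]'

```text
clock: 24.05
position: [0.5901, -0.1673, 0.0077]
ee_rot: [0.001, -0.036, 0.999, -0.0]
contact_force: [-0.3, 0.4, 6.1]
width: 0.0624
gripper_force: 68.1
```

Emit:
apply_moves --xyz '[[0,0,-0.05],[0,0,-0.12],[0,0,-0.15],[0,0,0],[0,0,0]]' --rot '[[0,0,0],[0,0,0],[0,0,0],[0,0,0],[0,0,0]]' --hand '[-1,-1,-1,-1,-1]'

```text
clock: 24.68
position: [0.5886, -0.1668, 0.1022]
ee_rot: [-0.0, -0.037, 0.999, 0.0]
contact_force: [-0.5, 0.3, -1.3]
width: 0.0625
gripper_force: 67.3
```

```bash
python3 - <<'E'
from h import *
st();c=cam('wrist');s=status.get_state();p=s['position'];Rt=q2R(s['ee_rot'])
z=p[2]-.0077+.03
for n in('pale','gold'):
    for u,r in wm(c,n,z):
        print('   tool',(Rt.T@(np.array([r[0],r[1],z*1000])-p*1000)).round(1))
save(c,'w11.png',k=1.2)
plan((486,-17,110,196))
E
```

```text
t 24.7 [ 588.6 -166.8  102.2] yaw -175.8 w 62.5 [-0.5  0.3 -1.3]
pale [20.0, 345.0] (638, -282, 26, 8, -75.3)
pale [423.0, 273.0] (589, -92, 54, 32, -73.6)
pale [278.0, 218.0] (561, -162, 19, 13, -85.8)
pale [58.0, 163.0] (542, -252, 38, 20, 4.1)
   tool [ -41.2 -118.7  -22.5]
   tool [ -6.3  74.3 -22.2]
   tool [ 26.8   6.6 -22.2]
   tool [ 52.3 -81.8 -22.3]
gold [253.0, 257.0] (587, -168, 107, 62, 4.2)
gold [59.0, 158.0] (541, -251, 60, 36, 4.3)
gold [446.0, 96.0] (496, -94, 57, 31, 16.2)
   tool [  1.3  -1.3 -22.3]
   tool [ 53.2 -80.7 -22.3]
   tool [ 86.6  79.2 -22. ]
4 xyz [[0.076, 0.131, -0.007], [0.069, 0.134, -0.007], [0.062, 0.138, -0.007], [0.055, 0.14, -0.007]] rot [[0.0, -0.001, -0.049], [0.0, -0.001, -0.049], [0.0, -0.001, -0.049], [0.0, -0.001, -0.049]]
```

Emit:
apply_moves --xyz '[[0.076,0.131,0],[0.069,0.134,0],[0.062,0.138,0],[0.055,0.14,0],[0,0,0],[0,0,0]]' --rot '[[0,0,-0.049],[0,0,-0.049],[0,0,-0.049],[0,0,-0.049],[0,0,0],[0,0,0]]' --hand '[-1,-1,-1,-1,-1,-1]'

```text
clock: 25.48
position: [0.4871, -0.0176, 0.1016]
ee_rot: [-0.0, -0.139, 0.99, -0.0]
contact_force: [0.1, 0.7, -1.2]
width: 0.0627
gripper_force: 67.2
```

```bash
python3 - <<'E'
from h import *
st();plan((487,-17,24,196))
t=cam('top')
E
```

```text
t 25.5 [487.1 -17.6 101.6] yaw -164.0 w 62.7 [ 0.1  0.7 -1.2]
2 xyz [[-0.0, 0.001, 0.129], [-0.0, 0.001, 0.13]] rot [[-0.0, -0.0, -0.0], [-0.0, -0.0, -0.0]]
```

Emit:
apply_moves --xyz '[[0,0,0.13],[0,0,0.09],[0,0,0.03],[0,0,0.014],[0,0,0.008],[0,0,0],[0,0,0]]' --rot '[[0,0,0],[0,0,0],[0,0,0],[0,0,0],[0,0,0],[0,0,0],[0,0,0]]' --hand '[-1,-1,-1,-1,-1,-1,-1]'

```text
clock: 26.4
position: [0.4875, -0.0175, 0.0213]
ee_rot: [0.001, -0.139, 0.99, -0.0]
contact_force: [-0.4, 0.7, -1.4]
width: 0.0621
gripper_force: 67.1
```

Emit:
apply_moves --xyz '[[0,0,0.005],[0,0,0.003],[0,0,0],[0,0,0],[0,0,0],[0,0,0],[0,0,0],[0,0,0]]' --rot '[[0,0,0],[0,0,0],[0,0,0],[0,0,0],[0,0,0],[0,0,0],[0,0,0],[0,0,0]]' --hand '[-1,-1,-1,0.6,1,1,1,1]'

```text
clock: 27.4
position: [0.487, -0.0174, 0.0182]
ee_rot: [-0.0, -0.139, 0.99, -0.0]
contact_force: [-0.9, 0.2, -0.2]
width: 0.0854
gripper_force: 0.0
```

Emit:
apply_moves --xyz '[[0,0,-0.08],[0,0,-0.15],[0,0,-0.18],[0,0,-0.18],[0,0,0],[0,0,0]]' --rot '[[0,0,0],[0,0,0],[0,0,0],[0,0,0],[0,0,0],[0,0,0]]' --hand '[1,1,1,1,1,1]'

```text
clock: 28.15
position: [0.4863, -0.0173, 0.1947]
ee_rot: [-0.001, -0.139, 0.99, 0.0]
contact_force: [-0.2, 0.1, -0.8]
width: 0.0854
gripper_force: 0.0
```

```bash
python3 - <<'E'
from h import *
import pickle
st();c=cam('wrist');save(c,'w12.png',k=1.2);pickle.dump(c,open('w12.pkl','wb'));wm(c,'gold',.042);wm(c,'pale',.042)
# board dark contour at z .012
for k in blobs(mask(c,'dark'),2000): print('dark',k.reshape(-1,2).mean(0),rect(c,k,.012))
plan((570,-311,200,184.3))
E
```

```text
t 28.1 [486.3 -17.3 194.7] yaw -164.0 w 85.4 [-0.2  0.1 -0.8]
gold [254.0, 170.0] (485, -20, 112, 63, 16.0)
pale [14.0, 305.0] (722, -247, 56, 21, 15.2)
pale [218.0, 294.0] (642, -18, 97, 55, -73.7)
dark [255.44523655 339.6720674 ] (693, 42, 727, 211, -74.1)
dark [255.37280702 159.66885965] (485, -18, 156, 103, 16.0)
6 xyz [[-0.0, -0.17, -0.004], [-0.006, -0.17, -0.004], [-0.011, -0.169, -0.003], [-0.017, -0.169, -0.004], [-0.023, -0.168, -0.003], [-0.028, -0.167, -0.004]] rot [[0.0, -0.0, 0.032], [0.0, -0.0, 0.032], [0.0, -0.0, 0.032], [0.0, -0.0, 0.032], [0.0, -0.0, 0.032], [0.0, -0.0, 0.032]]
```

View pics/w12.png

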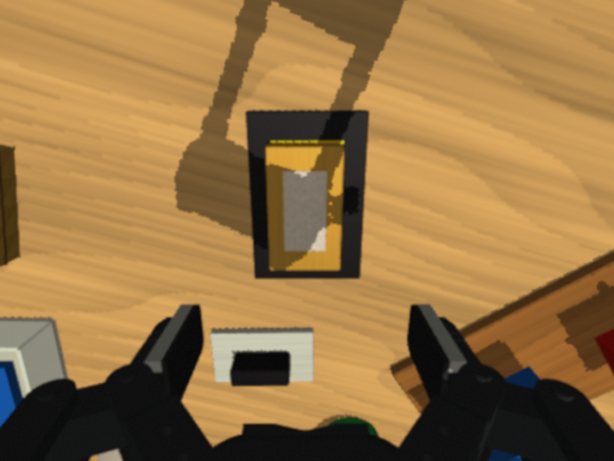

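Case A sits on the outline at (304,208) px, with a sliver of the yellow line showing at row 143. I'll quantify that offset and check the next case.

```bash
python3 - <<'E'
from h import *
import pickle
c=pickle.load(open('w12.pkl','rb'))
h=cv2.cvtColor(c['px'],cv2.COLOR_RGB2HSV).astype(int)
col=h[88:130,262];print([(88+i,*v) for i,v in enumerate(col.tolist()) if 26<i or i<6][:24])
col=h[112:126,235];print([(112+i,*v) for i,v in enumerate(col.tolist())])
for r in(92,117.5,121.5,):
    print(r,plane(c,[(250,r)],.012)[0][:2].round(4))
o=np.array([.486,-.017]);x=np.array([np.cos(np.radians(16)),np.sin(np.radians(16))])
print([proj(c,[[*(o-d*x),.012]]).round(1).tolist() for d in(.08,.055)],[proj(c,[[*(o+d*x),.042]]).round(1).tolist() for d in(-.055,.055)])
row=h[180,205:312];print([(205+i,*v) for i,v in enumerate(row.tolist()) if i%1==0 and (i<25 or i>75)])
E
```

```text
[(88, 17, 144, 199), (89, 17, 145, 194), (90, 18, 144, 175), (91, 17, 143, 141), (92, 17, 135, 91), (93, 16, 75, 51), (115, 25, 60, 51), (116, 27, 160, 97), (117, 27, 208, 157), (118, 26, 217, 167), (119, 25, 211, 122), (120, 21, 196, 87), (121, 19, 188, 107), (122, 20, 189, 155), (123, 20, 188, 198), (124, 20, 187, 219), (125, 20, 186, 222), (126, 20, 187, 222), (127, 20, 186, 222), (128, 20, 186, 222), (129, 20, 186, 221)]
[(112, 15, 12, 41), (113, 20, 19, 41), (114, 15, 12, 41), (115, 19, 45, 45), (116, 25, 167, 90), (117, 26, 215, 154), (118, 26, 226, 166), (119, 24, 214, 123), (120, 20, 197, 88), (121, 19, 191, 108), (122, 19, 190, 156), (123, 19, 189, 198), (124, 19, 189, 218), (125, 19, 187, 221)]
92 [ 0.411  -0.0448]
117.5 [ 0.4353 -0.0379]
121.5 [ 0.4393 -0.0368]
[[[255.9, 91.8]], [[255.9, 117.0]]] [[[256.0, 119.8]], [[255.9, 224.4]]]
[(205, 17, 143, 118), (206, 18, 144, 117), (207, 17, 145, 116), (208, 17, 142, 108), (209, 17, 142, 81), (210, 16, 134, 40), (211, 20, 45, 17), (212, 150, 20, 13), (213, 30, 36, 14), (214, 0, 39, 13), (215, 30, 18, 14), (216, 90, 20, 13), (217,
[... 170 characters left out ...]
226, 19, 189, 108), (227, 19, 189, 108), (228, 19, 187, 109), (229, 19, 189, 109), (281, 19, 188, 106), (282, 19, 190, 106), (283, 19, 186, 100), (284, 19, 174, 82), (285, 17, 118, 56), (286, 21, 45, 40), (287, 20, 21, 37), (288, 23, 28, 37), (289, 23, 28, 37), (290, 20, 21, 36), (291, 15, 28, 36), (292, 23, 28, 36), (293, 15, 28, 37), (294, 15, 28, 37), (295, 30, 21, 36), (296, 15, 27, 38), (297, 15, 27, 38), (298, 15, 27, 38), (299, 20, 21, 37), (300, 15, 27, 38), (301, 16, 105, 61), (302, 17, 140, 122), (303, 18, 144, 179), (304, 17, 144, 207), (305, 18, 144, 213), (306, 17, 144, 214), (307, 17, 144, 213), (308, 18, 144, 212), (309, 17, 144, 213), (310, 18, 144, 212), (311, 17, 144, 213)]
```

Case A is within about 2 mm of the outline, so I'll go on to case B.

Emit:
apply_moves --xyz '[[0,-0.17,0],[-0.006,-0.17,0],[-0.011,-0.169,0],[-0.017,-0.169,0],[-0.023,-0.168,0],[-0.028,-0.167,0],[0,0,0],[0,0,0]]' --rot '[[0,0,0.032],[0,0,0.032],[0,0,0.032],[0,0,0.032],[0,0,0.032],[0,0,0.032],[0,0,0],[0,0,0]]' --hand '[1,1,1,1,1,1,1,1]'

```text
clock: 29.2
position: [0.5699, -0.3102, 0.193]
ee_rot: [-0.002, -0.039, 0.999, 0.002]
contact_force: [-0.4, -0.1, -0.0]
width: 0.0856
gripper_force: 0.0
```

```bash
python3 - <<'E'
from h import *
st();c=cam('wrist');wm(c,'gold',.03);wm(c,'pale',.03)
plan((571,-312,6.5,184.3))
E
```

```text
t 29.2 [ 569.9 -310.2  193. ] yaw -175.6 w 85.6 [-0.4 -0.1 -0. ]
gold [270.0, 204.0] (605, -288, 51, 30, -26.0)
gold [256.0, 132.0] (532, -314, 61, 34, -85.7)
gold [121.0, 158.0] (567, -444, 108, 62, -2.4)
pale [253.0, 311.0] (739, -297, 210, 106, 72.7)
pale [471.0, 260.0] (661, -46, 75, 58, -73.6)
pale [257.0, 148.0] (546, -313, 32, 20, -85.6)
pale [125.0, 164.0] (568, -446, 66, 32, -2.7)
4 xyz [[-0.001, -0.002, 0.156], [-0.001, -0.002, 0.156], [-0.001, -0.002, 0.156], [-0.0, -0.003, 0.156]] rot [[0.001, -0.001, 0.001], [0.001, -0.001, 0.001], [0.001, -0.001, 0.001], [0.001, -0.001, 0.001]]
```

Emit:
apply_moves --xyz '[[0,-0.005,0.15],[0,0,0.15],[0,0,0.13],[0,0,0.1],[0,0,0.06],[0,0,0.03],[0,0,0],[0,0,0]]' --rot '[[0,0,0],[0,0,0],[0,0,0],[0,0,0],[0,0,0],[0,0,0],[0,0,0],[0,0,0]]' --hand '[1,1,1,1,1,1,1,1]' --force 60

```text
clock: 30.25
position: [0.5719, -0.3131, 0.0106]
ee_rot: [0.001, -0.039, 0.999, -0.001]
contact_force: [0.3, -0.6, 0.2]
width: 0.0853
gripper_force: 0.0
```

Emit:
apply_moves --xyz '[[0,0,0],[0,0,0],[0,0,0],[0,0,0],[0,0,0],[0,0,0]]' --rot '[[0,0,0],[0,0,0],[0,0,0],[0,0,0],[0,0,0],[0,0,0]]' --hand '[-1,-1,-1,-1,-1,-1]'

```text
clock: 31.0
position: [0.5718, -0.313, 0.0107]
ee_rot: [0.001, -0.039, 0.999, -0.001]
contact_force: [-0.0, 0.5, 5.5]
width: 0.0626
gripper_force: 68.2
```

Emit:
apply_moves --xyz '[[0,0,-0.05],[0,0,-0.15],[0,0,-0.2],[0,0,0],[0,0,0]]' --rot '[[0,0,0],[0,0,0],[0,0,0],[0,0,0],[0,0,0]]' --hand '[-1,-1,-1,-1,-1]'

```text
clock: 31.62
position: [0.5704, -0.3122, 0.1291]
ee_rot: [-0.0, -0.039, 0.999, 0.0]
contact_force: [1.1, -0.9, -3.7]
width: 0.0622
gripper_force: 67.3
```

```bash
cat >> h.py <<'E'
def held(h0):
    c=cam('wrist');s=status.get_state();p=s['position'];Rt=q2R(s['ee_rot']);z=p[2]-h0+.03
    hs=cv2.cvtColor(c['px'],cv2.COLOR_RGB2HSV);m=((hs[...,0]>=15)&(hs[...,0]<=26)&(hs[...,1]>175)&(hs[...,2]>60)).astype(np.uint8)*255
    m[:,:150]=0;m[:,360:]=0
    for k in blobs(m,800,9):
        r=rect(c,k,z);print('held',k.reshape(-1,2).mean(0).round(),r,'tool',(Rt.T@(np.array([r[0],r[1],z*1000])-p*1000)).round(1))
    save(c,'held.png')
E
python3 - <<'E'
from h import *
st();held(.0077)
plan((485.5,-15.5,115,196))
E
```

```text
t 31.6 [ 570.4 -312.2  129.1] yaw -175.6 w 62.2 [ 1.1 -0.9 -3.7]
held [254. 249.] (564, -314, 111, 62, 4.4) tool [  6.1  -1.7 -22.3]
6 xyz [[0.034, 0.168, 0.008], [0.028, 0.169, 0.008], [0.023, 0.17, 0.007], [0.017, 0.17, 0.008], [0.011, 0.17, 0.007], [0.006, 0.171, 0.008]] rot [[0.0, -0.0, -0.032], [0.0, -0.0, -0.032], [0.0, -0.0, -0.032], [0.0, -0.0, -0.032], [0.0, -0.0, -0.032], [0.0, -0.0, -0.032]]
```

Emit:
apply_moves --xyz '[[0.034,0.168,0],[0.028,0.169,0],[0.023,0.17,0],[0.017,0.17,0],[0.011,0.17,0],[0.0,0.171,0],[0,0,0],[0,0,0]]' --rot '[[0,0,-0.032],[0,0,-0.032],[0,0,-0.032],[0,0,-0.032],[0,0,-0.032],[0,0,-0.032],[0,0,0],[0,0,0]]' --hand '[-1,-1,-1,-1,-1,-1,-1,-1]'

```text
clock: 32.67
position: [0.488, -0.0161, 0.1282]
ee_rot: [-0.001, -0.139, 0.99, -0.0]
contact_force: [-0.4, -0.1, -1.4]
width: 0.0623
gripper_force: 67.4
```

```bash
python3 - <<'E'
from h import *
st();held(.0107);c=cam('wrist');p=status.get_state()['position'];Rt=q2R(status.get_state()['ee_rot']);z=p[2]-.0107+.03
for u,r in wm(c,'gold',z): print((Rt.T@(np.array([r[0],r[1],z*1000])-p*1000)).round(1))
h=cv2.cvtColor(c['px'],cv2.COLOR_RGB2HSV);m=((h[...,0]>=17)&(h[...,0]<=26)&(h[...,1]>150)&(h[...,2]>70))
r=np.where(m[:,252:260].mean(1)>.5)[0];print(r.min(),r.max())
plan((488.5,-15,58,196))
E
```

```text
t 32.7 [488.  -16.1 128.2] yaw -164.0 w 62.3 [-0.4 -0.1 -1.4]
held [254. 240.] (479, -21, 122, 63, 15.8) tool [ 10.3  -1.6 -19.3]
gold [254.0, 252.0] (486, -19, 108, 62, 15.9)
gold [253.0, 136.0] (426, -36, 33, 6, -74.1)
[  3.2  -1.3 -19.3]
[ 65.5  -1.2 -19.2]
121 356
2 xyz [[-0.001, 0.003, 0.118], [-0.0, 0.003, 0.117]] rot [[-0.0, -0.0, -0.001], [-0.0, -0.0, -0.001]]
```

Emit:
apply_moves --xyz '[[0,0.002,0.11],[0,0,0.08],[0,0,0.035],[0,0,0.014],[0,0,0.008],[0,0,0.004],[0,0,0],[0,0,0]]' --rot '[[0,0,0],[0,0,0],[0,0,0],[0,0,0],[0,0,0],[0,0,0],[0,0,0],[0,0,0]]' --hand '[-1,-1,-1,-1,-1,-1,-1,-1]'

```text
clock: 33.78
position: [0.4886, -0.0154, 0.0544]
ee_rot: [0.0, -0.139, 0.99, -0.0]
contact_force: [0.5, 0.5, -2.1]
width: 0.0625
gripper_force: 67.3
```

Emit:
apply_moves --xyz '[[0,0,0.004],[0,0,0.003],[0,0,0],[0,0,0],[0,0,0]]' --rot '[[0,0,0],[0,0,0],[0,0,0],[0,0,0],[0,0,0]]' --hand '[-1,-1,-1,-1,-1]'

```text
clock: 34.4
position: [0.4885, -0.0154, 0.0527]
ee_rot: [0.0, -0.139, 0.99, -0.0]
contact_force: [-0.4, -0.3, 5.8]
width: 0.0628
gripper_force: 68.3
```

Emit:
apply_moves --xyz '[[0,0,0],[0,0,0],[0,0,0],[0,0,0],[0,0,0],[0,0,-0.08],[0,0,-0.15],[0,0,-0.18]]' --rot '[[0,0,0],[0,0,0],[0,0,0],[0,0,0],[0,0,0],[0,0,0],[0,0,0],[0,0,0]]' --hand '[0.6,1,1,1,1,1,1,1]'

```text
clock: 35.4
position: [0.4875, -0.0153, 0.1753]
ee_rot: [-0.001, -0.139, 0.99, 0.0]
contact_force: [0.4, -1.0, -0.1]
width: 0.0855
gripper_force: 0.0
```

Emit:
apply_moves --xyz '[[0,0,-0.18],[0,0,0],[0,0,0]]' --rot '[[0,0,0],[0,0,0],[0,0,0]]' --hand '[1,1,1]'

```text
clock: 35.78
position: [0.4878, -0.0153, 0.2285]
ee_rot: [-0.0, -0.139, 0.99, 0.0]
contact_force: [-0.1, 1.1, -0.6]
width: 0.085
gripper_force: 0.0
```

```bash
cat >> h.py <<'E'
def stack(c,z):
    h=cv2.cvtColor(c['px'],cv2.COLOR_RGB2HSV);m=((h[...,0]>=17)&(h[...,0]<=24)&(h[...,1]>170)&(h[...,2]>60)).astype(np.uint8)*255
    for k in blobs(m,800,5): print('gold',k.reshape(-1,2).mean(0).round(),rect(c,k,z))
    o=np.array([.486,-.017]);a=np.radians(16);x=np.array([np.cos(a),np.sin(a)]);y=np.array([-x[1],x[0]])
    print('exp',[proj(c,[[*(o+i*.055*x+j*.032*y),z]]).round(1).tolist()[0] for i,j in((-1,-1),(-1,1),(1,1),(1,-1))])
    u=proj(c,[[*o,z]])[0].astype(int)
    for rr,d in((m[:,u[0]-22],'col'),(m[:,u[0]+22],'col'),(m[u[1]-40],'row'),(m[u[1]+40],'row')):
        r=np.where(rr>0)[0];print(d,r.min(),r.max(),end=' ')
    print()
E
python3 - <<'E'
from h import *
st();c=cam('wrist');save(c,'w13.png',k=1.2);stack(c,.072)
t=cam('top');cases(t)
plan((569,-444,195,177.5))
E
```

```text
t 35.8 [487.8 -15.3 228.5] yaw -164.0 w 85.0 [-0.1  1.1 -0.6]
gold [254. 166.] (483, -18, 114, 65, 16.3)
exp [[221.4, 117.3], [287.6, 117.2], [283.9, 221.2], [225.1, 221.2]]
col 114 220 col 112 220 row 221 286 row 225 283 
gold [337.0, 286.0] (189, -303, 96, 70, -19.8)
gold [374.0, 171.0] (568, -438, 110, 69, -2.3)
pale [247.0, 144.0] (666, -13, 106, 62, -73.4)
8 xyz [[0.016, -0.181, 0.013], [0.009, -0.182, 0.013], [0.002, -0.182, 0.013], [-0.005, -0.182, 0.013], [-0.013, -0.181, 0.014], [-0.02, -0.181, 0.013], [-0.027, -0.18, 0.014], [-0.034, -0.178, 0.013]] rot [[0.0, -0.0, 0.038], [0.0, -0.0, 0.038], [0.0, -0.0, 0.038], [0.0, -0.0, 0.038], [0.0, -0.0, 0.038], [0.0, -0.0, 0.038], [0.0, -0.0, 0.038], [0.0, -0.0, 0.038]]
```

The stack top matches the expected corners within about 1 px. I'll go on to case C.

Emit:
apply_moves --xyz '[[0.016,-0.181,0.013],[0.009,-0.182,0.013],[0.002,-0.182,0.013],[-0.005,-0.182,0.013],[-0.013,-0.181,0.014],[-0.02,-0.181,0.013],[-0.027,-0.18,0.014],[-0.034,-0.178,0.013]]' --rot '[[0,0,0.038],[0,0,0.038],[0,0,0.038],[0,0,0.038],[0,0,0.038],[0,0,0.038],[0,0,0.038],[0,0,0.038]]' --hand '[1,1,1,1,1,1,1,1]'

```text
clock: 36.88
position: [0.5699, -0.4453, 0.1944]
ee_rot: [-0.001, 0.021, 1.0, 0.001]
contact_force: [-0.2, 0.3, 0.0]
width: 0.0855
gripper_force: 0.0
```

Emit:
apply_moves --xyz '[[0,0,0],[0,0,0]]' --rot '[[0,0,0],[0,0,0]]' --hand '[1,1]'

```text
clock: 37.12
position: [0.5696, -0.4432, 0.1949]
ee_rot: [-0.001, 0.02, 1.0, 0.002]
contact_force: [0.1, 0.4, 0.8]
width: 0.0857
gripper_force: 0.0
```

```bash
python3 - <<'E'
from h import *
st();c=cam('wrist')
h=cv2.cvtColor(c['px'],cv2.COLOR_RGB2HSV);m=((h[...,0]>=17)&(h[...,0]<=24)&(h[...,1]>180)&(h[...,2]>75)).astype(np.uint8)*255
for k in blobs(m,500,5): print('gold',k.reshape(-1,2).mean(0).round(),rect(c,k,.03))
wm(c,'pale',.03)
plan((569,-445,6.5,177.5))
E
```

```text
t 37.1 [ 569.6 -443.2  194.9] yaw 177.7 w 85.7 [0.1 0.4 0.8]
gold [253. 166.] (567, -445, 108, 63, -2.4)
pale [269.0, 320.0] (778, -423, 177, 55, -75.7)
pale [412.0, 294.0] (739, -262, 61, 39, 10.3)
pale [256.0, 149.0] (547, -444, 32, 23, 87.7)
4 xyz [[0.0, -0.002, 0.158], [0.0, -0.002, 0.158], [0.001, -0.002, 0.158], [0.0, -0.003, 0.157]] rot [[0.001, -0.0, 0.001], [0.001, -0.0, 0.001], [0.001, -0.0, 0.001], [0.001, -0.0, 0.001]]
```

Emit:
apply_moves --xyz '[[0,-0.004,0.15],[0,0,0.15],[0,0,0.13],[0,0,0.1],[0,0,0.06],[0,0,0.032],[0,0,0],[0,0,0]]' --rot '[[0,0,0],[0,0,0],[0,0,0],[0,0,0],[0,0,0],[0,0,0],[0,0,0],[0,0,0]]' --hand '[1,1,1,1,1,1,1,1]' --force 60

```text
clock: 38.17
position: [0.571, -0.4459, 0.0119]
ee_rot: [0.001, 0.02, 1.0, -0.001]
contact_force: [0.6, -0.8, 0.2]
width: 0.0852
gripper_force: 0.0
```

Emit:
apply_moves --xyz '[[0,0,0],[0,0,0],[0,0,0],[0,0,0],[0,0,0],[0,0,0]]' --rot '[[0,0,0],[0,0,0],[0,0,0],[0,0,0],[0,0,0],[0,0,0]]' --hand '[-1,-1,-1,-1,-1,-1]'

```text
clock: 38.92
position: [0.571, -0.446, 0.0121]
ee_rot: [0.001, 0.02, 1.0, -0.001]
contact_force: [-0.8, 0.5, 6.6]
width: 0.0621
gripper_force: 68.5
```

Emit:
apply_moves --xyz '[[0,0,-0.05],[0,0,-0.15],[0,0,-0.18],[0,0,-0.12],[0,0,0],[0,0,0]]' --rot '[[0,0,0],[0,0,0],[0,0,0],[0,0,0],[0,0,0],[0,0,0]]' --hand '[-1,-1,-1,-1,-1,-1]'

```text
clock: 39.67
position: [0.5694, -0.4445, 0.1589]
ee_rot: [-0.001, 0.02, 1.0, 0.001]
contact_force: [0.0, -0.4, -2.5]
width: 0.0622
gripper_force: 67.7
```

```bash
python3 - <<'E'
from h import *
st();c=cam('wrist');s=status.get_state();p=s['position'];Rt=q2R(s['ee_rot']);z=p[2]-.009+.03
for u,r in wm(c,'gold',z): print((Rt.T@(np.array([r[0],r[1],z*1000])-p*1000)).round(1))
plan((488,-15.5,155,196))
E
```

```text
t 39.7 [ 569.4 -444.5  158.9] yaw 177.7 w 62.2 [ 0.  -0.4 -2.5]
gold [250.0, 252.0] (564, -446, 105, 61, -2.5)
[  5.1  -1.9 -21. ]
8 xyz [[0.041, 0.177, 0.002], [0.034, 0.179, 0.002], [0.027, 0.18, 0.002], [0.019, 0.181, 0.002], [0.012, 0.181, 0.002], [0.005, 0.182, 0.002], [-0.002, 0.182, 0.002], [-0.009, 0.181, 0.001]] rot [[0.0, -0.0, -0.038], [0.0, -0.0, -0.038], [0.0, -0.0, -0.038], [0.0, -0.0, -0.038], [0.0, -0.0, -0.038], [0.0, -0.0, -0.038], [0.0, -0.0, -0.038], [0.0, -0.0, -0.038]]
```

Emit:
apply_moves --xyz '[[0.041,0.177,0],[0.034,0.179,0],[0.027,0.18,0],[0.019,0.181,0],[0.012,0.181,0],[0.005,0.182,0],[-0.003,0.182,0],[-0.012,0.181,0]]' --rot '[[0,0,-0.038],[0,0,-0.038],[0,0,-0.038],[0,0,-0.038],[0,0,-0.038],[0,0,-0.038],[0,0,-0.038],[0,0,-0.038]]' --hand '[-1,-1,-1,-1,-1,-1,-1,-1]'

```text
clock: 40.72
position: [0.4884, -0.0144, 0.1586]
ee_rot: [-0.002, -0.139, 0.99, 0.001]
contact_force: [0.5, 0.2, -1.8]
width: 0.0628
gripper_force: 67.7
```

Emit:
apply_moves --xyz '[[0,0,0],[0,0,0],[0,0,0]]' --rot '[[0,0,0],[0,0,0],[0,0,0]]' --hand '[-1,-1,-1]'

```text
clock: 41.1
position: [0.4903, -0.0173, 0.1598]
ee_rot: [-0.001, -0.138, 0.99, -0.0]
contact_force: [-0.4, 0.3, -2.0]
width: 0.0625
gripper_force: 67.7
```

```bash
python3 - <<'E'
from h import *
st();c=cam('wrist');s=status.get_state();p=s['position'];Rt=q2R(s['ee_rot']);z=p[2]-.0121+.03
for u,r in wm(c,'gold',z): print((Rt.T@(np.array([r[0],r[1],z*1000])-p*1000)).round(1))
plan((488.7,-15.3,86,196))
E
```

```text
t 41.1 [490.3 -17.3 159.8] yaw -164.1 w 62.5 [-0.4  0.3 -2. ]
gold [254.0, 249.0] (487, -20, 108, 62, 15.9)
gold [257.0, 134.0] (427, -36, 33, 7, -74.1)
[  4.   -1.6 -17.9]
[ 66.1  -0.6 -17.8]
2 xyz [[0.002, 0.004, 0.123], [0.001, 0.004, 0.124]] rot [[-0.0, -0.0, -0.001], [-0.0, -0.0, -0.001]]
```

Emit:
apply_moves --xyz '[[0.003,0.008,0.11],[0,0,0.08],[0,0,0.035],[0,0,0.014],[0,0,0.007],[0,0,0.003],[0,0,0.003],[0,0,0]]' --rot '[[0,0,0],[0,0,0],[0,0,0],[0,0,0],[0,0,0],[0,0,0],[0,0,0],[0,0,0]]' --hand '[-1,-1,-1,-1,-1,-1,-1,-1]'

```text
clock: 42.15
position: [0.4889, -0.0142, 0.0851]
ee_rot: [0.0, -0.139, 0.99, -0.0]
contact_force: [-0.7, 0.2, -2.0]
width: 0.0624
gripper_force: 67.6
```

Emit:
apply_moves --xyz '[[0,0,0],[0,0,0],[0,0,0]]' --rot '[[0,0,0],[0,0,0],[0,0,0]]' --hand '[-1,-1,-1]'

```text
clock: 42.52
position: [0.4888, -0.0142, 0.0849]
ee_rot: [0.0, -0.139, 0.99, -0.0]
contact_force: [-0.1, -0.0, -1.8]
width: 0.062
gripper_force: 67.6
```

Emit:
apply_moves --xyz '[[0,-0.002,0.003],[0,0,0.003],[0,0,0],[0,0,0],[0,0,0]]' --rot '[[0,0,0],[0,0,0],[0,0,0],[0,0,0],[0,0,0]]' --hand '[-1,-1,-1,-1,-1]'

```text
clock: 43.15
position: [0.489, -0.0147, 0.084]
ee_rot: [0.0, -0.139, 0.99, -0.0]
contact_force: [-2.3, 0.7, 5.8]
width: 0.0622
gripper_force: 68.6
```

Emit:
apply_moves --xyz '[[0,0,0],[0,0,0],[0,0,0],[0,0,0],[0,0,0],[0,0,-0.08],[0,0,-0.15],[0,0,-0.18]]' --rot '[[0,0,0],[0,0,0],[0,0,0],[0,0,0],[0,0,0],[0,0,0],[0,0,0],[0,0,0]]' --hand '[0.6,1,1,1,1,1,1,1]'

```text
clock: 44.15
position: [0.4882, -0.0147, 0.2066]
ee_rot: [-0.001, -0.139, 0.99, 0.0]
contact_force: [1.5, -0.6, -1.3]
width: 0.0855
gripper_force: 0.0
```

Emit:
apply_moves --xyz '[[0,0,-0.18],[0,0,0],[0,0,0]]' --rot '[[0,0,0],[0,0,0],[0,0,0]]' --hand '[1,1,1]'

```text
clock: 44.52
position: [0.4884, -0.0147, 0.2596]
ee_rot: [-0.0, -0.139, 0.99, 0.0]
contact_force: [-0.2, -0.4, -0.9]
width: 0.0853
gripper_force: 0.0
```

```bash
python3 - <<'E'
from h import *
st();c=cam('wrist');stack(c,.102);wm(c,'pale',.01)
t=cam('top');cases(t);s=cam('scene');cases(s)
plan((667,-14,200,106.5))
E
```

```text
t 44.5 [488.4 -14.7 259.6] yaw -164.0 w 85.3 [-0.2 -0.4 -0.9]
gold [254. 165.] (483, -18, 116, 65, 16.0)
exp [[221.0, 116.3], [287.0, 116.3], [283.4, 220.1], [224.8, 220.1]]
col 110 352 col 113 219 row 221 286 row 226 283 
pale [39.0, 278.0] (783, -285, 118, 78, 14.3)
pale [222.0, 264.0] (668, -16, 106, 61, -73.9)
gold [337.0, 286.0] (189, -303, 96, 70, -19.8)
pale [247.0, 143.0] (666, -12, 106, 62, -73.4)
pale [297.0, 243.0] (668, -15, 109, 61, -73.1)
9 xyz [[-0.064, -0.018, 0.021], [-0.066, -0.007, 0.021], [-0.066, 0.005, 0.021], [-0.064, 0.016, 0.022], [-0.061, 0.027, 0.021], [-0.055, 0.037, 0.022], [-0.048, 0.046, 0.021], [-0.039, 0.054, 0.022], [-0.029, 0.06, 0.021]] rot [[-0.0, -0.0, 0.166], [-0.0, -0.0, 0.166], [-0.0, -0.0, 0.166], [-0.0, -0.0, 0.166], [-0.0, -0.0, 0.166], [-0.0, -0.0, 0.166], [-0.0, -0.0, 0.166], [-0.0, -0.0, 0.166], [-0.0, -0.0, 0.166]]
```

The three-case stack is square. The plate is unmoved at (667,-15) mm, with its long axis at 106.5°. I'll go to it.

Emit:
apply_moves --xyz '[[-0.064,-0.018,0],[-0.066,-0.007,0],[-0.066,0.005,0.02],[-0.064,0.016,0.02],[-0.061,0.027,0.02],[-0.055,0.037,0.02],[-0.048,0.046,0.02],[-0.039,0.054,0.02]]' --rot '[[0,0,0.166],[0,0,0.166],[0,0,0.166],[0,0,0.166],[0,0,0.166],[0,0,0.166],[0,0,0.166],[0,0,0.166]]' --hand '[1,1,1,1,1,0.2,0.2,0.2]'

```text
clock: 45.68
position: [0.6482, -0.0143, 0.222]
ee_rot: [-0.001, 0.53, 0.848, -0.001]
contact_force: [-0.7, -0.4, 0.2]
width: 0.0512
gripper_force: 0.0
```

Emit:
apply_moves --xyz '[[-0.029,0.06,0.02],[0,0,0],[0,0,0]]' --rot '[[0,0,0.166],[0,0,0],[0,0,0]]' --hand '[0.2,0.2,0.2]'

```text
clock: 46.05
position: [0.6672, -0.0142, 0.2172]
ee_rot: [-0.001, 0.599, 0.801, -0.001]
contact_force: [-0.3, 0.0, -0.2]
width: 0.0512
gripper_force: 0.0
```

```bash
python3 - <<'E'
from h import *
st();c=cam('wrist');save(c,'w14.png',k=1.2);wm(c,'pale',.01)
for k in blobs(mask(c,'dark'),300): print('dark',k.reshape(-1,2).mean(0).round(),rect(c,k,.042))
plan((668,-15.5,14,106.5))
E
```

```text
t 46.0 [667.2 -14.2 217.2] yaw 106.5 w 51.2 [-0.3  0.  -0.2]
pale [264.0, 342.0] (764, -278, 137, 41, 14.2)
pale [256.0, 137.0] (660, 11, 62, 53, 16.4)
dark [270. 329.] (724, -208, 681, 221, 16.9)
dark [254. 168.] (668, -13, 60, 18, -73.5)
dark [115. 103.] (501, -9, 146, 94, 16.0)
4 xyz [[-0.001, 0.001, 0.17], [-0.001, 0.0, 0.17], [-0.002, 0.001, 0.17], [-0.001, 0.0, 0.169]] rot [[-0.0, -0.0, -0.0], [-0.0, -0.0, -0.0], [-0.0, -0.0, -0.0], [-0.0, -0.0, -0.0]]
```

Emit:
apply_moves --xyz '[[0,0.001,0.15],[0,0.001,0.15],[0,0,0.14],[0,0,0.11],[0,0,0.07],[0,0,0.04],[0,0,0.016],[0,0,0]]' --rot '[[0,0,0],[0,0,0],[0,0,0],[0,0,0],[0,0,0],[0,0,0],[0,0,0],[0,0,0]]' --hand '[0.2,0.2,0.2,0.2,0.2,0.2,0.2,0.2]' --force 80

```text
clock: 47.1
position: [0.6691, -0.0141, 0.0159]
ee_rot: [0.0, 0.599, 0.8, 0.0]
contact_force: [0.6, -0.5, -0.2]
width: 0.051
gripper_force: 0.0
```

Emit:
apply_moves --xyz '[[0,0,0],[0,0,0],[0,0,0],[0,0,0],[0,0,0],[0,0,0]]' --rot '[[0,0,0],[0,0,0],[0,0,0],[0,0,0],[0,0,0],[0,0,0]]' --hand '[-1,-1,-1,-1,-1,-1]'

```text
clock: 47.85
position: [0.669, -0.0142, 0.0164]
ee_rot: [0.001, 0.6, 0.8, 0.0]
contact_force: [-1.2, -0.6, 6.8]
width: 0.0188
gripper_force: 79.8
```

Emit:
apply_moves --xyz '[[0,0,-0.05],[0,0,-0.15],[0,0,-0.18],[0,0,-0.18],[0,0,-0.05],[0,0,0],[0,0,0]]' --rot '[[0,0,0],[0,0,0],[0,0,0],[0,0,0],[0,0,0],[0,0,0],[0,0,0]]' --hand '[-1,-1,-1,-1,-1,-1,-1]'

```text
clock: 48.72
position: [0.6671, -0.0139, 0.1952]
ee_rot: [-0.002, 0.6, 0.8, -0.001]
contact_force: [0.2, 0.4, -4.4]
width: 0.0183
gripper_force: 79.0
```

```bash
python3 - <<'E'
from h import *
st();c=cam('wrist');save(c,'w15.png',k=1.2);s=status.get_state();p=s['position'];Rt=q2R(s['ee_rot']);z=p[2]-.015+.010
for n in('pale','dark'):
  for u,r in wm(c,n,z if n=='pale' else z+.032): print((Rt.T@(np.array([r[0],r[1],z*1000])-p*1000)).round(1))
plan((487,-16.5,200,196))
E
```

```text
t 48.7 [667.1 -13.9 195.2] yaw 106.3 w 18.3 [ 0.2  0.4 -4.4]
pale [254.0, 342.0] (687, -77, 33, 24, 16.5)
pale [258.0, 176.0] (658, 22, 62, 34, 16.3)
[-66.2   1.3   4.8]
[37.   1.3  5.1]
dark [278.0, 323.0] (671, -23, 233, 101, 16.5)
dark [106.0, 105.0] (589, 37, 57, 36, 15.9)
[-9.9  1.1  5. ]
[ 70.8 -60.7   5.5]
9 xyz [[0.018, -0.064, -0.001], [0.029, -0.06, -0.002], [0.039, -0.055, -0.001], [0.047, -0.047, -0.002], [0.055, -0.038, -0.002], [0.061, -0.028, -0.002], [0.064, -0.017, -0.001], [0.067, -0.006, -0.002], [0.066, 0.006, -0.002]] rot [[-0.0, -0.001, -0.166], [-0.0, -0.001, -0.166], [-0.0, -0.001, -0.166], [-0.0, -0.001, -0.166], [-0.0, -0.001, -0.166], [-0.0, -0.001, -0.166], [-0.0, -0.001, -0.166], [-0.0, -0.001, -0.166], [-0.0, -0.001, -0.166]]
```

Emit:
apply_moves --xyz '[[0.018,-0.064,0],[0.029,-0.06,0],[0.039,-0.055,0],[0.047,-0.047,0],[0.055,-0.038,0],[0.061,-0.028,0],[0.064,-0.017,0],[0.067,-0.006,0]]' --rot '[[0,0,-0.166],[0,0,-0.166],[0,0,-0.166],[0,0,-0.166],[0,0,-0.166],[0,0,-0.166],[0,0,-0.166],[0,0,-0.166]]' --hand '[-1,-1,-1,-1,-1,-1,-1,-1]'

```text
clock: 49.78
position: [0.5067, -0.0163, 0.1963]
ee_rot: [-0.002, -0.055, 0.998, 0.0]
contact_force: [0.1, -0.2, -3.5]
width: 0.0188
gripper_force: 79.0
```

Emit:
apply_moves --xyz '[[0.068,0.004,0],[0,0,0],[0,0,0],[0,0,0]]' --rot '[[0,0,-0.166],[0,0,0],[0,0,0],[0,0,0]]' --hand '[-1,-1,-1,-1]'

```text
clock: 50.28
position: [0.4889, -0.0175, 0.1979]
ee_rot: [0.0, -0.138, 0.99, -0.0]
contact_force: [-0.0, -1.3, -3.7]
width: 0.0185
gripper_force: 79.0
```

```bash
python3 - <<'E'
from h import *
st();plan((486.5,-17,121,196))
c=cam('wrist');wm(c,'pale',status.get_state()['position'][2]-.0064)
E
```

```text
t 50.3 [488.9 -17.5 197.9] yaw -164.1 w 18.5 [-0.  -1.3 -3.7]
2 xyz [[0.004, 0.002, 0.128], [0.003, 0.002, 0.128]] rot [[-0.0, 0.0, -0.001], [-0.0, 0.0, -0.001]]
pale [19.0, 336.0] (589, -140, 78, 24, 1.5)
pale [253.0, 168.0] (450, -31, 60, 27, -74.2)
```

Emit:
apply_moves --xyz '[[0.009,0.006,0.11],[0,0,0.08],[0,0,0.04],[0,0,0.014],[0,0,0.009],[0,0,0.003],[0,0,0],[0,0,0]]' --rot '[[0,0,0],[0,0,0],[0,0,0],[0,0,0],[0,0,0],[0,0,0],[0,0,0],[0,0,0]]' --hand '[-1,-1,-1,-1,-1,-1,-1,-1]'

```text
clock: 51.32
position: [0.4852, -0.0165, 0.1219]
ee_rot: [0.0, -0.139, 0.99, -0.0]
contact_force: [-0.0, 0.8, -3.8]
width: 0.0184
gripper_force: 79.0
```

Emit:
apply_moves --xyz '[[0,0,0.005],[0,0,0.004],[0,0,0.003],[0,0,0],[0,0,0],[0,0,0]]' --rot '[[0,0,0],[0,0,0],[0,0,0],[0,0,0],[0,0,0],[0,0,0]]' --hand '[-1,-1,-1,-1,-1,-1]'

```text
clock: 52.08
position: [0.4849, -0.0164, 0.1184]
ee_rot: [0.0, -0.139, 0.99, -0.0]
contact_force: [-2.2, -0.1, 4.8]
width: 0.0184
gripper_force: 80.2
```

Contact. I'll release, rise and inspect.

Emit:
apply_moves --xyz '[[0,0,0],[0,0,0],[0,0,0],[0,0,0],[0,0,0],[0,0,-0.08],[0,0,-0.15],[0,0,-0.18]]' --rot '[[0,0,0],[0,0,0],[0,0,0],[0,0,0],[0,0,0],[0,0,0],[0,0,0],[0,0,0]]' --hand '[-0.3,0,0.2,0.2,0.2,0.2,0.2,0.2]'

```text
clock: 53.08
position: [0.4843, -0.0163, 0.2414]
ee_rot: [-0.001, -0.139, 0.99, 0.0]
contact_force: [0.7, -1.1, -0.4]
width: 0.0514
gripper_force: 0.0
```

Emit:
apply_moves --xyz '[[0,0,-0.18],[0,0,0],[0,0,0]]' --rot '[[0,0,0],[0,0,0],[0,0,0]]' --hand '[0.2,0.2,0.2]'

```text
clock: 53.45
position: [0.4845, -0.0163, 0.2944]
ee_rot: [-0.0, -0.139, 0.99, 0.0]
contact_force: [-0.6, 0.7, -0.4]
width: 0.0513
gripper_force: 0.0
```

```bash
python3 - <<'E'
from h import *
st();c=cam('wrist');s=cam('scene')
o=np.array([.486,-.017]);a=np.radians(16);x=np.array([np.cos(a),np.sin(a)]);y=np.array([-x[1],x[0]])
P=proj(c,[[*(o+i*.055*x+j*.032*y),.112] for i,j in((-1,-1),(-1,1),(1,1),(1,-1))]);print(P.round(1).tolist())
h=cv2.cvtColor(c['px'],cv2.COLOR_RGB2HSV);m=((h[...,1]<60)&(h[...,2]>90)).astype(np.uint8)*255;m[:90]=0;m[250:]=0;m[:,:200]=0;m[:,310:]=0
for k in blobs(m,300,5): print(cv2.boundingRect(k),rect(c,k,.112))
b=cv2.resize(s['px'][90:240,220:420],(400,300),interpolation=cv2.INTER_CUBIC);cv2.imwrite('pics/fin.png',np.hstack([cv2.resize(c['px'],(400,300)),b])[:,:,::-1])
cases(s);t=cam('top');cases(t)
E
```

```text
t 53.5 [484.5 -16.3 294.4] yaw -164.0 w 51.3 [-0.6  0.7 -0.4]
[[224.1, 118.4], [284.9, 118.3], [281.8, 214.6], [227.3, 214.7]]
(224, 117, 61, 97) (484, -18, 109, 64, 15.9)
gold [337.0, 286.0] (189, -303, 96, 70, -19.8)
```

View pics/fin.png

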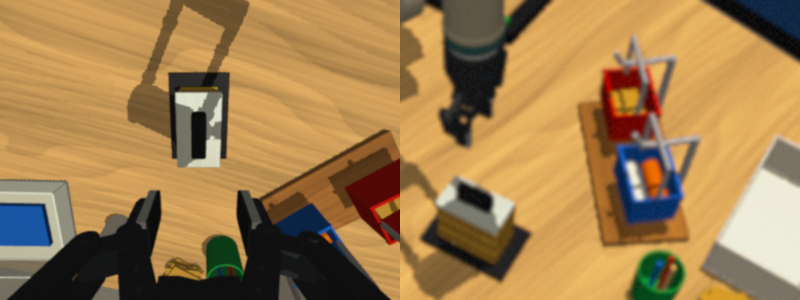

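The final view shows the plate on a square three-case column at (195,130), grip up, and both baskets hanging. The robot is clear of everything.

```bash
python3 -c "
from rig import job
print(job.sign_off())"
```

```text
the job is handed in; nothing more can be done
None
```

The job is handed in at about 54 s of the 210 s: red basket on the left hook, blue on the right, and all three gold cases in one column over the outline (last measured within about 2 mm) with the press plate on top, grip up. The judge's verdict was not returned.

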